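# Find the heavy side of a tumbler's exciter rotor by feel and hold it down

## Task

The closed disc on the grey stand is the exciter rotor of a vibratory tumbler, with an off-centre weight hidden inside. Swing the red clamp lever up, away from shut, to free the spindle (do not force the rotor round before that), turn the rotor slowly by hand to feel which side is heavy, and bring the heavy side straight down, within about 25 degrees, ready to be marked. Finish while still gripping the rotor, holding it motionless like that with the lever left up, and leave the other things on the table alone.

Things in the scene. Friction and masses are not known exactly. Their poses are not given: they have to be found in the camera images.
- rotor_center (a point): Centre of the rotor (fixed to the stand, does not turn): a closed aluminium disc, 110 mm across, 24 mm thick, on a level spindle 108 mm above the table, at the front of a grey cast stand that is bolted down. Axes: x along the spindle, back to the bearing and clamp; y level in the disc's plane; z up. Hub caps 35 mm across and a screw end stand up to 12 mm proud of its faces.
- rotor (a joint): Turn of the rotor (rad): 0 with the yellow dot straight up, positive moves its top toward -y of rotor_center; -12 to 12. A hidden weight, about 0.6 kg, 37 mm off the spindle, at a bearing from the dot that differs every time, pulls up to 0.22 N m. Steady bearing drag, 0.26 N m both ways, is a little more: it stays where left; lifting the weight takes drag plus pull, lowering it drag minus pull.
- rotor_top (a point): Highest point of the rotor's rim, 55 mm above rotor_center (fixed to the stand, does not turn). Above the rotor and beside its upper half there is only air, so the rim can be pinched across its 24 mm thickness (along x of rotor_center) from above or tilted to either side; the bearing housing begins 38 mm behind the rotor's middle and reaches 21 mm above the spindle.
- paint_dot (a point): Yellow paint dot, 8 mm, on the rotor's front face, 40 mm from the spindle; it turns with the rotor. With the like dot on the back and the dash on the rim it only shows how far the rotor has turned; it does not mark the heavy side. At the start the heavy side is at least 35 degrees away from the bottom.
- clamp_lever (a joint): Swing of the red clamp lever (rad): 0 shut, level and pointing away from the rotor; 1.57 upright; stop at 1.6. Near 0 its cam presses on the spindle's collar and locks the rotor; beyond about 1.05 the collar is free. It stays wherever it is left; swinging it takes up to 0.5 N m (9 N at the grip) at first and 0.12 N m (2 N) once the cam is off.
- lever_grip (a point): Middle of the lever's red grip, 56 mm along the lever from its pivot and 3.5 mm above that line (moves with it; x along the lever to its end, y along the pivot). The grip is 12 mm wide along y and 11 to 15 mm thick, and runs from 16 to 70 mm from the pivot; under its outer half is only the stand's foot, 12 mm high.
- lever_pivot (a point): Pivot of the lever (on the stand): 102 mm behind rotor_center (along its +x) and 25 mm above it. The lever swings about a level axis along y, its grip rising from behind and coming up over the pivot. Two steel cheeks, 31 mm over all, flank the pivot and reach 6 mm above it.
- scriber_mid (a point): Bystander, to be left alone: scriber with a dark red six-sided handle, 155 x 10 x 9 mm, lying flat. The point is its middle.
- marker_mid (a point): Bystander, to be left alone: white marker pen with a black cap, 17 x 135 x 16 mm, lying flat. The point is its middle.
- pliers_mid (a point): Bystander, to be left alone: short pliers with red grips, 116 x 57 x 9 mm, lying flat. The point is its middle.
- paste_tin_mid (a point): Bystander, to be left alone: round black tin cap of soldering paste, 55 mm across, 14 mm high. The point is its middle.
- cream_pot_mid (a point): Bystander, to be left alone: round screw-lid pot, grey lid and blue band, 69 mm across, 41 mm high. The point is its middle.
- ring_dish_mid (a point): Bystander, to be left alone: shallow white dish with copper jump rings, 72 mm across, 13 mm high. The point is its middle.
- bench_block_mid (a point): Bystander, to be left alone: polished steel bench block, 64 x 64 x 19 mm. The point is its middle.
Things that resemble listed ones, but are neither listed nor needed, are in the scene too. What is shaped like the part that bears rotor_center but pink is not meant.

How it is judged:
On the way:
1. the clamp lever is swung up so that the spindle is free (value of joint clamp_lever above 1.1 rad), for 0.2 s.
At the end, for the whole second after the job is handed in: The clamp lever stands open (more than 1.1 rad), the middle of the hidden weight is within 25 degrees of straight below the spindle, the rotor is still (under 0.1 rad/s), and the fingers are gripping it (more than 2 N of contact), through the last second (value of joint clamp_lever above 1.1 rad and z of weight in the frame of rotor_center below -0.0335 m and contact force between the fingers and rotor above 2 N and velocity of joint rotor between -0.1 and 0.1 rad/s); the arm keeps its last pose, push and grip.
It fails at once if the rotor is forced round (its paint dot moved over 10 mm) while the clamp is shut (value of joint clamp_lever below 0.5 rad and distance of paint_dot from where it was at the start of the episode above 0.01 m).
It fails at once if a bystander is moved by more than 30 mm (distance of any of scriber_mid, marker_mid, pliers_mid, paste_tin_mid, cream_pot_mid, ring_dish_mid, bench_block_mid from where it was at the start of the episode above 0.03 m).
It also fails if it takes over 72 s, if anything falls off the work surface, if the arm or the gripper's body presses on something with over 40 N, if the wrist force passes 120 N, or if a joint passes its speed limit or range.

## Robot

A 6-joint arm with a two-finger parallel gripper is mounted at the origin on a cart in front of the work surface, level with it; the furniture and walls round the work are solid. World frame = base frame: x ahead of the robot, y to its left, z up, the work surface at z = 0. Lengths are in m, angles in rad, forces in N, time in s.
With the tool pointing down it reaches from about 0.275 to 0.75 m from the base axis. Payload 10.2 kg.
Tool frame: the origin (TCP) lies midway between the tips of the shut fingers; the grasp point (between the pads) lies 19 mm behind it; z points along the fingers, y is the line along which they close (so a half turn about z gives the same grasp; the last joint's range is limited). The gripper opens to 88 mm and grips with 3 to 60 N. Pads are 18 mm wide; open, the fingers measure 123 mm over their backs; the gripper's body (75 mm by 187 mm) begins 45 mm behind the grasp point.
Start: joints at [1.075, 0.313, 1.498, -0, 1.331, -0.223], TCP at [0.141, 0.506, 0.2] pointing down, gripper open.
Joint ranges: [-2.94, 2.94], [-0.97, 2.17], [0.19, 2.56], [-1.23, 4.37], [0.02, 3.11], [-2.88, 2.88]. Speed limits (rad/s): [2.39, 2.39, 3.01, 3.14, 3.14, 3.14].

## Interface

Orientations are given as a unit quaternion [w, x, y, z].
In Python, from plant import env gives the robot as it stands.
- The arm moves only by the tool play_rows, never from a script. Its arguments are lists of equal length, an entry for each row: "rotation": the turn, a rotation vector about the tool's x, y, z in rad, a list of three; "xyz": the shift along the tool's x, y, z in cm, a list of three; "gripper": the finger opening in cm, from 0 to 8.81. In form: {"rotation": [[wx, wy, wz], ...], "xyz": [[dx, dy, dz], ...], "gripper": [gripper, ...]}. A call has 1 to 5 rows; each row is the pose to reach, as a shift and turn from the pose commanded when the call began, along the tool's axes at that moment; what a row does not reach only later rows make up. A row lasts 1/12 s, in which the tool goes at most 41.7 mm and 7.16 degrees, less where a joint would pass 70% of its speed; a pose out of reach is approached as far as the arm can. A call with a gripper value outside its range is refused whole. The fingers move at their own pace and stop on an object; the grip force is fixed at half the most. Time passes only in rows, so rows that repeat a pose let the fingers close. It gives the time, the measured TCP pose, the force, the opening and the grip force at its end, in the units of the state.
- env.state(): the state, without advancing time (a new reading comes with each control period).
- env.camera(name): name is "scene" or "top"; returns (picture, depth): 384x512x3 uint8, red, green, blue; 384x512 float32, m along the optical axis (not along the pixel's ray), 0 where there is no reading.
- env.calibration(name): a dict with "vertical_fov" (degrees; the focal length in pixels is half the picture's height over the tangent of half this angle, whatever the lens; pixels are square), "cx", "cy" (the principal point, pixels), "dist_coeffs" ([k1, k2, p1, p2, k3] as OpenCV has them; the pictures are not rectified), "pose" (4x4, takes a point from camera to world coordinates). Camera axes: x right, y up, looking along -z (the intrinsics and any distortion apply to the point x, -y, -z); pixel columns grow to the right and rows downward; lengths in m; the calibration is good to about 2 mm. A picture is of the moment at which its call begins. calibration takes no time and is no camera call.
- env.close_job(): hands the job in; it is judged then, once.
The state is a dict: "time": time; "q": joint angles; "joint_vel": joint speeds; "tau": joint torques, N m; "tcp_pos": TCP position; "tcp_rot": TCP orientation; "ft_force": force on the tool from outside, world axes, zero at the start; "torque": the same for the moment, N m; "gripper_width": finger opening in m; "finger_force": force on a finger pad.
Only numpy, scipy, OpenCV 4.12 (cv2) and the standard library are available. Lean on these libraries where they do the work, as an engineer would, in place of code of your own. Each camera call takes 0.05 s, during which the arm holds its last target. There are 200 camera calls.

## Working session

There is one attempt and no reset: what is moved stays moved. The work goes in short steps, Python scripts to look and compute and a tool call to move; the robot and the scene stay as the last step left them, time stands still between calls to the robot, and variables do not carry over. Pictures are saved under pics/ and viewed, at most 10 in all, crops included, and the job is handed in when it is done.

Besides the shell and the picture viewer there is one more tool, called after "Request:" in YAML: its name, and indented under it one key for each argument. play_rows: Moves the arm, as the interface text tells. Its arguments: {"type":"object","properties":{"rotation":{"type":"array","items":{"type":"array","items":{"type":"number"}}},"xyz":{"type":"array","items":{"type":"array","items":{"type":"number"}}},"gripper":{"type":"array","items":{"type":"number"}}},"required":["rotation","xyz","gripper"]}

```bash
mkdir -p pics; cat > h.py <<'E'
import numpy as np, cv2
from plant import env
def cal(n):
    c=env.calibration(n); f=192/np.tan(np.radians(c["vertical_fov"])/2)
    return np.array([[f,0,c["cx"]],[0,f,c["cy"]],[0,0,1]]),np.array(c["dist_coeffs"]),np.array(c["pose"])
def pts(n,uv,d):
    K,D,P=cal(n); uv=np.asarray(uv,float).reshape(-1,1,2)
    u=cv2.undistortPoints(uv,K,D)[:,0]; d=np.asarray(d).reshape(-1)
    X=np.c_[u[:,0]*d,-u[:,1]*d,-d]; return X@P[:3,:3].T+P[:3,3]
def cloud(n,dep):
    v,u=np.mgrid[:384,:512]; return pts(n,np.c_[u.ravel(),v.ravel()],dep.ravel()).reshape(384,512,3)
def shot(n,fn):
    p,d=env.camera(n); cv2.imwrite('pics/'+fn+'.png',cv2.resize(p[:,:,::-1],(800,600))); np.savez('pics/'+fn,p=p,d=d); return p,d
E
python3 - <<'E'
from h import *
for n in('scene','top'):
    shot(n,n+'0'); print(n,cal(n)[2].round(3).tolist())
s=env.state(); print(s)
E
```

```text
scene [[0.63, 0.573, -0.524, -0.094], [-0.776, 0.481, -0.408, -0.47], [0.018, 0.664, 0.748, 1.022], [0.0, 0.0, 0.0, 1.0]]
top [[-0.007, 0.999, -0.037, 0.485], [-1.0, -0.007, -0.01, 0.003], [-0.011, 0.037, 0.999, 1.197], [0.0, 0.0, 0.0, 1.0]]
{'time': 0.1, 'q': array([ 1.07461031e+00,  3.13379308e-01,  1.49832551e+00,  1.79171392e-05,
        1.33103695e+00, -2.23423128e-01]), 'joint_vel': array([-0.00170561, -0.00159075, -0.00122322, -0.00229128,  0.00197078,
       -0.00192371]), 'tau': array([ 2.76475788e-03, -4.02809286e+01, -2.52645117e+01,  6.95128064e-02,
        3.42070742e-02, -4.55388295e-05]), 'tcp_pos': array([0.14132308, 0.50535142, 0.19963928]), 'tcp_rot': array([-2.10440341e-04,  1.35961146e-01,  9.90714003e-01, -5.34701737e-04]), 'ft_force': array([-0.50184948, -1.053962  , -0.26336071]), 'torque': array([0.03756532, 0.02060705, 0.01248449]), 'finger_force': 0.0, 'gripper_width': 0.08819254736343124}
```

View pics/scene0.png

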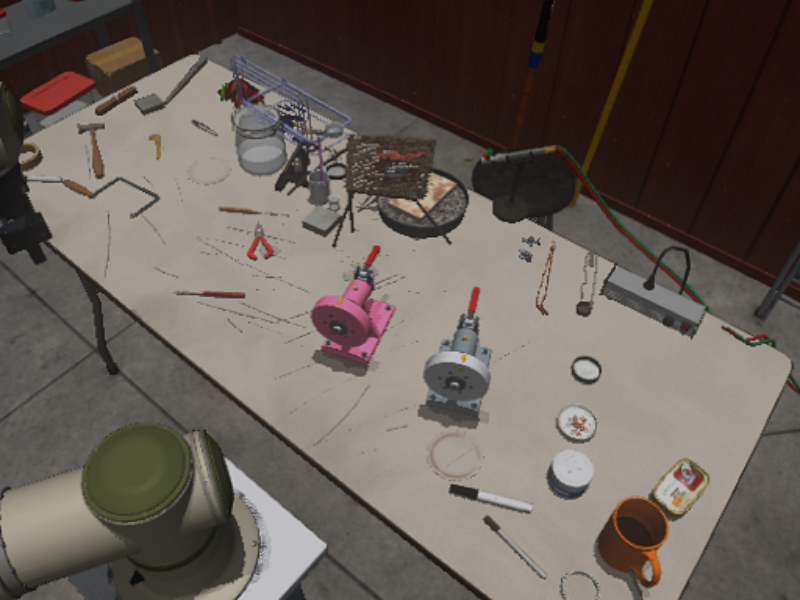

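View pics/top0.png

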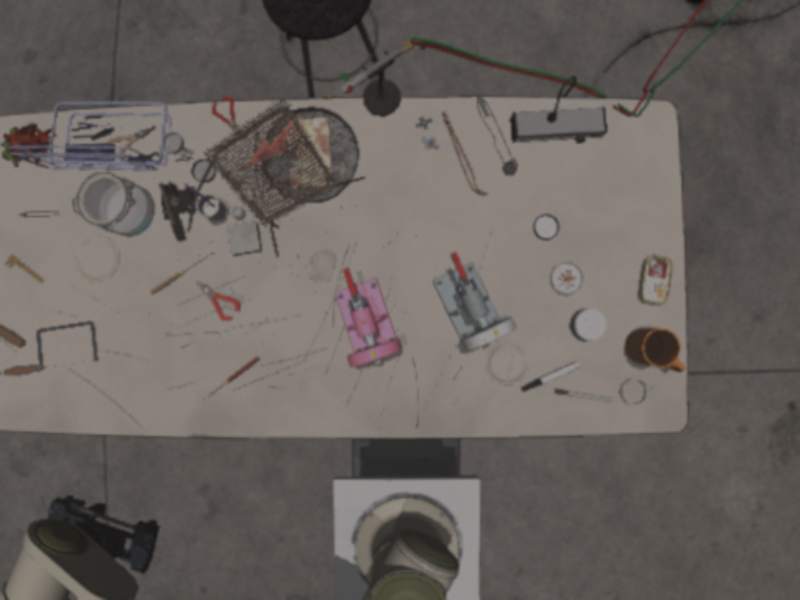

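Scene view: the grey stand's rotor is at about (457,375), its yellow dot at (464,357) and the red lever at (475,300). The pink decoy is to its left. In the top view the rotor is at about (488,333) and the lever at (460,265).

```bash
python3 - <<'E'
from h import *
for n,box in(('scene',(415,280,500,420)),('top',(425,245,525,360))):
    z=np.load(f'pics/{n}0.npz'); p,d=z['p'],z['d']; C=cloud(n,d)
    m=np.zeros((384,512),bool); a=[int(v*.64) for v in box]; m[a[1]:a[3],a[0]:a[2]]=1
    hsv=cv2.cvtColor(p,cv2.COLOR_RGB2HSV)
    red=m&((hsv[...,0]<8)|(hsv[...,0]>172))&(hsv[...,1]>150)&(d>0)
    P=C[red]; c=P.mean(0); u=np.linalg.svd(P-c)[2][0]; t=(P-c)@u
    print(n,'red',red.sum(),c.round(4),u.round(3),np.percentile(t,[2,98]).round(4))
    yel=m&(abs(hsv[...,0].astype(int)-26)<7)&(hsv[...,1]>120)&(d>0)
    print('yellow',np.argwhere(yel)[:,::-1].tolist(),C[yel].mean(0).round(4))
    # rotor: high points in front
    hi=m&(C[...,2]>.125)&(C[...,2]<.18)&~red; Q=C[hi]; print('hi',len(Q),Q.mean(0).round(4),np.percentile(Q[:,2],[50,95,99]).round(3))
    if n=='scene':
        u2=np.array([u[0],u[1],0]); u2/=np.linalg.norm(u2); u2*=np.sign(u2[0])
        # front face plane by RANSAC-ish: iterate from yellow
        y=C[yel].mean(0); nn=u2
        M=C[m&(C[...,2]>.05)]
        for _ in range(6):
            r=(M-y)@nn; k=M[(abs(r)<.004)&(np.linalg.norm(M-y,axis=1)<.11)]
            y=k.mean(0); nn=np.linalg.svd(k-y)[2][2]
        nn*=np.sign(nn[0]); print('face',len(k),y.round(4),nn.round(3),k.min(0).round(3),k.max(0).round(3))
        lat=np.cross([0,0,1],nn); l=(k-y)@lat; print('lat',np.percentile(l,[.5,99.5]).round(4),'z',np.percentile(k[:,2],[.5,99.5]).round(4))
    if n=='top':
        top=m&(C[...,2]>.15)&(C[...,2]<.18); Q=C[top]; print('rim', Q.mean(0).round(4), len(Q)); 
        c,s,a=cv2.minAreaRect(Q[:,:2].astype(np.float32)); print(c,s,a)
E
```

```text
scene red 54 [ 0.5969 -0.1038  0.1465] [-0.901 -0.407 -0.149] [-0.0244  0.0243]
yellow [[297, 215], [298, 215], [298, 216], [297, 217], [296, 227], [297, 227], [296, 228], [297, 228], [296, 229], [297, 229], [296, 230], [297, 230], [294, 235], [295, 236]] [ 0.4842 -0.1605  0.1527]
hi 807 [ 0.4853 -0.1547  0.1427] [0.141 0.163 0.165]<stdin>:20: RuntimeWarning: Mean of empty slice.
  ret = um.true_divide(
Traceback (most recent call last):
ValueError: zero-size array to reduction operation minimum which has no identity
```

```bash
python3 - <<'E'
from h import *
rng=np.random.default_rng(0)
z=np.load('pics/scene0.npz'); C=cloud('scene',z['d']); p=z['p']
cv2.imwrite('pics/crop0.png',cv2.resize(p[175:275,250:330,::-1],None,fx=6,fy=6,interpolation=cv2.INTER_CUBIC))
m=np.zeros((384,512),bool); m[217:260,270:316]=1
M=C[m&(C[...,2]>.055)&(C[...,2]<.17)]
best=0
for _ in range(1500):
    a,b,c=M[rng.choice(len(M),3,0)]; n=np.cross(b-a,c-a); L=np.linalg.norm(n)
    if L<1e-5: continue
    n/=L
    if abs(n[2])>.15: continue
    k=abs((M-a)@n)<.003
    if k.sum()>best: best=k.sum(); K=k
k=M[K]; y=k.mean(0); n=np.linalg.svd(k-y)[2][2]; n*=np.sign(n[0])
print('face',best,len(M),y.round(4),n.round(3))
h=n*[1,1,0]; h/=np.linalg.norm(h); lat=np.cross([0,0,1],h)
q=np.c_[(k-y)@lat,k[:,2]].astype(np.float32); (cc,r)=cv2.minEnclosingCircle(q); print('circ',cc,r, np.percentile(q,[1,99],axis=0).round(4).tolist())
ctr=y+lat*cc[0]; print('face centre',ctr.round(4),'heading',np.degrees(np.arctan2(h[1],h[0])),'rotor centre',(ctr+h*.012).round(4))
z=np.load('pics/top0.npz'); C=cloud('top',z['d']); p=z['p']; hsv=cv2.cvtColor(p,cv2.COLOR_RGB2HSV)
m=np.zeros((384,512),bool); m[157:230,272:336]=1
Q=C[m&(C[...,2]>.145)&(C[...,2]<.18)&(hsv[...,1]<90)]; print('rim',len(Q),Q.mean(0).round(4),cv2.minAreaRect(Q[:,:2].astype(np.float32)),np.percentile(Q[:,2],98))
red=m&((hsv[...,0]<8)|(hsv[...,0]>170))&(hsv[...,1]>110); P=C[red]; print('red',len(P),P.mean(0).round(4),cv2.minAreaRect(P[:,:2].astype(np.float32)))
E
```

```text
face 765 1235 [ 0.4553 -0.1687  0.1145] [ 0.909  0.417 -0.007]
circ (0.00079764035763219, 0.11137351393699646) 0.056577038019895554 [[-0.0505, 0.0588], [0.0512, 0.1632]]
face centre [ 0.455  -0.1679  0.1145] heading 24.641813783367674 rotor centre [ 0.4659 -0.1629  0.1145]
rim 224 [ 0.4717 -0.1603  0.1567] ((0.5403916239738464, -0.14712345600128174), (0.18069399893283844, 0.08044978231191635), 12.674232482910156) 0.16435466148924893
red 54 [ 0.5997 -0.1022  0.1455] ((0.5992690324783325, -0.10217154026031494), (0.049380816519260406, 0.009673369117081165), 24.934326171875)
```

View pics/crop0.png

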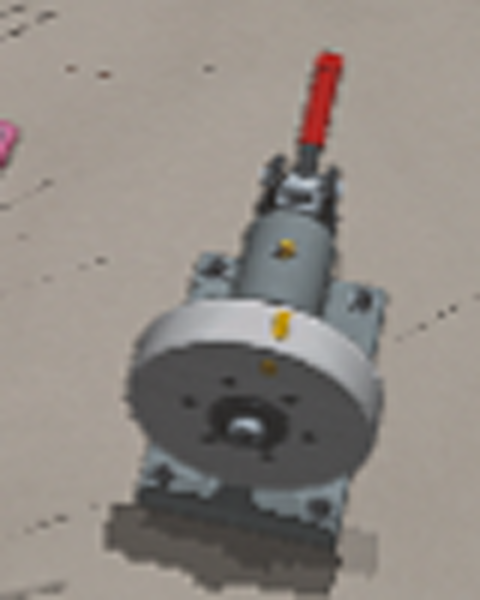

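The grey rotor's centre is at about (0.466, -0.163, 0.108) with the spindle heading 24.6°. The crop shows its dot slightly right of straight up. Next I plan the approach to the lever.

```bash
cat >> h.py <<'E'
from scipy.spatial.transform import Rotation as R
HD=np.radians(24.65); H=np.array([np.cos(HD),np.sin(HD),0]); Y=np.array([-np.sin(HD),np.cos(HD),0]); Z=np.array([0,0,1.])
RC=np.array([.466,-.163,.108]); PV=RC+.102*H+.025*Z
def rot(q): return R.from_quat(np.r_[q[1:],q[0]])
def now(): s=env.state(); return s['tcp_pos'],rot(s['tcp_rot'])
def frame(yaxis,zaxis): x=np.cross(yaxis,zaxis); return R.from_matrix(np.c_[x,yaxis,zaxis])
def rel(p0,r0,p1,r1): print('rot',(r0.inv()*r1).as_rotvec().round(3).tolist(),'xyz cm',(r0.inv().apply(p1-p0)*100).round(2).tolist())
def plan(p0,r0,p1,r1,n):
    rv=(r0.inv()*r1).as_rotvec()
    for i in range(n):
        a=r0*R.from_rotvec(rv*i/n); b=r0*R.from_rotvec(rv*(i+1)/n); rel(p0+(p1-p0)*i/n,a,p0+(p1-p0)*(i+1)/n,b)
E
python3 - <<'E'
from h import *
p,r=now(); T=PV+.055*H+.0035*Z; r1=frame(-Y,-Z)
print(r.as_matrix().round(3).tolist()); plan(p,r,T+.06*Z,r1,4); print(T)
E
```

```text
[[-0.963, 0.269, -0.001], [0.269, 0.963, -0.001], [0.0, -0.001, -1.0]]
rot [-0.0, 0.0, 0.61] xyz cm [-15.31, -11.37, 0.09]
rot [-0.0, 0.0, 0.61] xyz cm [-19.06, -0.55, 0.08]
rot [-0.0, 0.0, 0.61] xyz cm [-15.94, 10.46, 0.08]
rot [-0.0, 0.0, 0.61] xyz cm [-7.08, 17.71, 0.08]
[ 0.60869298 -0.09751937  0.1365    ]
```

Request:
play_rows:
  rotation:
    - [0, 0, 0.122]
    - [0, 0, 0.244]
    - [0, 0, 0.366]
    - [0, 0, 0.488]
    - [0, 0, 0.61]
  xyz:
    - [-3.06, -2.27, -0.4]
    - [-6.12, -4.55, -0.8]
    - [-9.19, -6.82, -1.2]
    - [-12.25, -9.1, -1.6]
    - [-15.31, -11.37, -2.0]
  gripper: [8.8, 8.8, 8.8, 8.8, 8.8]

```text
time: 0.52
tcp_pos: [0.2587, 0.3532, 0.2201]
tcp_rot: [-0.0, 0.43, 0.903, -0.0]
ft_force: [0.5, 0.3, -0.2]
gripper_width: 0.0881
finger_force: 0.0
```

Request:
play_rows:
  rotation:
    - [0, 0, 0.122]
    - [0, 0, 0.244]
    - [0, 0, 0.366]
    - [0, 0, 0.488]
    - [0, 0, 0.61]
  xyz:
    - [-3.81, -0.11, 0]
    - [-7.62, -0.22, 0]
    - [-11.44, -0.33, 0]
    - [-15.25, -0.44, 0]
    - [-19.06, -0.55, 0]
  gripper: [8, 7, 6, 5, 4]

```text
time: 0.93
tcp_pos: [0.3757, 0.2024, 0.2201]
tcp_rot: [-0.0, 0.681, 0.732, -0.0]
ft_force: [-0.1, 0.8, 0.5]
gripper_width: 0.0567
finger_force: 0.0
```

Request:
play_rows:
  rotation:
    - [0, 0, 0.122]
    - [0, 0, 0.244]
    - [0, 0, 0.366]
    - [0, 0, 0.488]
    - [0, 0, 0.61]
  xyz:
    - [-3.19, 2.09, 0]
    - [-6.38, 4.18, 0]
    - [-9.56, 6.28, 0]
    - [-12.75, 8.37, 0]
    - [-15.94, 10.46, 0]
  gripper: [4, 4, 4, 4, 4]

```text
time: 1.35
tcp_pos: [0.4924, 0.0515, 0.2199]
tcp_rot: [-0.0, 0.87, 0.494, -0.0]
ft_force: [0.4, 1.4, 0.9]
gripper_width: 0.0397
finger_force: 0.0
```

Request:
play_rows:
  rotation:
    - [0, 0, 0.122]
    - [0, 0, 0.244]
    - [0, 0, 0.366]
    - [0, 0, 0.488]
    - [0, 0, 0.61]
  xyz:
    - [-1.42, 3.54, 0]
    - [-2.83, 7.08, 0]
    - [-4.25, 10.63, 0]
    - [-5.66, 14.17, 0]
    - [-7.08, 17.71, 0]
  gripper: [4, 4, 4, 4, 4]

```text
time: 1.77
tcp_pos: [0.6091, -0.0991, 0.2196]
tcp_rot: [-0.0, 0.978, 0.21, -0.0]
ft_force: [1.0, 1.2, 0.6]
gripper_width: 0.0401
finger_force: 0.0
```

```bash
python3 - <<'E'
from h import *
p,r=now(); T=PV+.055*H+.0035*Z-.019*Z; r1=frame(-Y,-Z)
s=env.state(); print(p,s['q'].round(2),s['time'],s['ft_force'],s['gripper_width']); print(r.as_matrix().round(3).tolist()); plan(p,r,T,r1,1)
E
```

```text
[ 0.60913933 -0.09914132  0.21964418] [-0.35  0.51  1.16  0.    1.47  0.8 ] 1.7667 [0.99094083 1.24771843 0.58470107] 0.04012064201317099
[[0.912, 0.41, -0.001], [0.41, -0.912, 0.0], [-0.001, -0.001, -1.0]]
rot [-0.001, 0.001, -0.008] xyz cm [0.03, -0.16, 10.21]
```

Request:
play_rows:
  rotation:
    - [0, 0, 0]
    - [0, 0, 0]
    - [0, 0, 0]
    - [0, 0, 0]
    - [0, 0, 0]
  xyz:
    - [0, -0.1, 2.5]
    - [0, -0.15, 5]
    - [0, -0.15, 7.5]
    - [0, -0.15, 10.2]
    - [0, -0.15, 10.2]
  gripper: [4, 4, 4, 4, 4]

```text
time: 2.18
tcp_pos: [0.6052, -0.0953, 0.1126]
tcp_rot: [-0.003, 0.977, 0.213, -0.004]
ft_force: [-0.7, 0.5, -0.2]
gripper_width: 0.0398
finger_force: 0.0
```

Request:
play_rows:
  rotation:
    - [0, 0, 0]
    - [0, 0, 0]
    - [0, 0, 0]
    - [0, 0, 0]
    - [0, 0, 0]
  xyz:
    - [0, 0, 0]
    - [0, 0, 0]
    - [0, 0, 0]
    - [0, 0, 0]
    - [0, 0, 0]
  gripper: [0.5, 0.5, 0.5, 0.5, 0.5]

```text
time: 2.6
tcp_pos: [0.6082, -0.0962, 0.1192]
tcp_rot: [0.0, 0.977, 0.213, 0.001]
ft_force: [0.7, 0.0, 0.4]
gripper_width: 0.0089
finger_force: 0.0
```

```bash
python3 - <<'E'
from h import *
p,r=now(); s=env.state(); print(p,s['ft_force'],s['torque'],s['gripper_width'],s['finger_force'])
g=p+.019*r.as_matrix()[:,2]-PV; print('grasp in pivot frame h,y,z',g@H,g@Y,g[2])
rad=np.hypot(g@H,g[2]); a0=np.arctan2(g[2],g@H)
g0=np.array([g@H,g[2]])*1000
for d in np.arange(.1,1.41,.1):
    v=R.from_euler('z',d).as_matrix()[:2,:2]@g0-g0; print(d.round(1),'x cm',(v[0]/10).round(2),'z cm',(-v[1]/10).round(2))
E
```

```text
[ 0.60824444 -0.0962477   0.1192497 ] [0.69631436 0.0189626  0.41963485] [-0.01581124  0.12881351 -0.00047481] 0.008872133045386586 0.0
grasp in pivot frame h,y,z 0.05514700486540463 0.0013189304590583563 -0.03275026501147299
0.1 x cm 0.3 z cm -0.57
0.2 x cm 0.54 z cm -1.16
0.3 x cm 0.72 z cm -1.78
0.4 x cm 0.84 z cm -2.41
0.5 x cm 0.9 z cm -3.04
0.6 x cm 0.89 z cm -3.69
0.7 x cm 0.81 z cm -4.32
0.8 x cm 0.68 z cm -4.95
0.9 x cm 0.48 z cm -5.56
1.0 x cm 0.22 z cm -6.15
1.1 x cm -0.09 z cm -6.7
1.2 x cm -0.46 z cm -7.23
1.3 x cm -0.88 z cm -7.71
1.4 x cm -1.35 z cm -8.15
```

```bash
python3 - <<'E'
from h import *
p,d=env.camera('scene'); p2,_=env.camera('top')
a=cv2.resize(p[110:260,240:340,::-1],(400,600)); b=cv2.resize(p2[130:230,250:350,::-1],(400,400)); b=np.vstack([b,np.zeros((200,400,3),np.uint8)])
cv2.imwrite('pics/g1.png',np.hstack([a,b])); s=env.state(); print(s['gripper_width'],s['finger_force'])
E
```

```text
0.004922174010498106 0.0
```

View pics/g1.png

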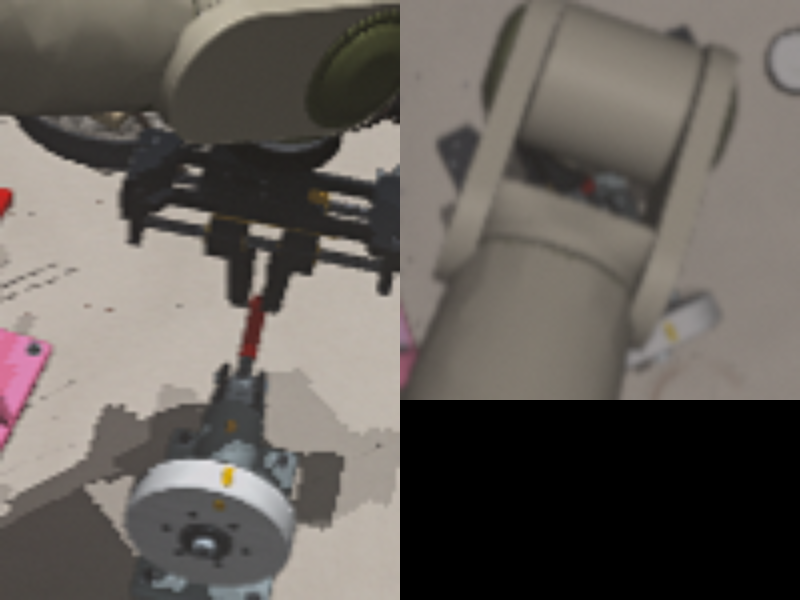

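```bash
python3 - <<'E'
from h import *
def proj(n,X):
    K,D,P=cal(n); X=(np.atleast_2d(X)-P[:3,3])@P[:3,:3]; return cv2.projectPoints(X*[1,-1,-1],np.zeros(3),np.zeros(3),K,D)[0][:,0]
p,d=env.camera('scene'); C=cloud('scene',d); hsv=cv2.cvtColor(p,cv2.COLOR_RGB2HSV)
m=np.zeros((384,512),bool); m[150:215,290:315]=1
red=m&((hsv[...,0]<8)|(hsv[...,0]>172))&(hsv[...,1]>120)
Q=C[red]; print(np.argwhere(red)[[0,-1]][:,::-1],'h range',((Q-PV)@H).min(),((Q-PV)@H).max(),'y',((Q-PV)@Y).mean(),'z',Q[:,2].min(),Q[:,2].max())
a=proj('scene',[now()[0],PV,PV+.07*H+.0035*Z,PV+.016*H+.0035*Z]); print(a.round(1)); print(((a-[240,110])*4).round())
# finger tip depths
for v in range(178,190):
    print(v,[(int((C[v,u]-PV)@H*1000),int((C[v,u]-PV)@Y*1000),int(C[v,u][2]*1000)) for u in (297,300,304,307,310)])
print(env.state()['gripper_width'],now()[0])
E
```

```text
[[303 184]
 [303 198]] h range 0.015771111863112672 0.06369905602406634 y -0.0005685671488108456 z 0.1400798625511176 0.14994442064722113
[[302.2 193.8]
 [299.7 205.3]
 [304.3 185.8]
 [300.9 200.1]]
[[249. 335.]
 [239. 381.]
 [257. 303.]
 [244. 360.]]
178 [(45, 21, 188), (43, 13, 192), (230, 14, -1), (44, -5, 196), (44, -13, 198)]
179 [(42, 20, 187), (-739, -45, 1022), (224, 13, 0), (43, -5, 194), (42, -13, 197)]
180 [(41, 20, 184), (45, 12, 182), (220, 12, 0), (43, -6, 189), (42, -14, 193)]
181 [(44, 19, 178), (45, 12, 178), (212, 11, 2), (44, -6, 184), (43, -14, 188)]
182 [(42, 19, 175), (45, 11, 175), (207, 10, 3), (48, -6, 177), (45, -14, 182)]
183 [(44, 19, 170), (44, 11, 171), (205, 10, 1), (43, -7, 178), (214, -8, -3)]
184 [(45, 18, 164), (45, 10, 167), (46, 0, 169), (44, -7, 174), (208, -9, -1)]
185 [(42, 18, 163), (44, 10, 163), (45, 0, 166), (42, -8, 171), (204, -10, -1)]
186 [(184, 29, 3), (46, 10, 157), (42, 0, 166), (45, -8, 164), (199, -10, 0)]
187 [(183, 28, 0), (183, 19, 2), (44, -1, 159), (42, -9, 164), (192, -11, 2)]
188 [(177, 28, 1), (181, 18, 0), (49, -1, 149), (188, -2, -1), (189, -12, 1)]
189 [(-739, -45, 1022), (179, 18, -1), (47, -1, 148), (184, -3, 0), (186, -13, 0)]
0.00508802834341012 [ 0.60795268 -0.09619253  0.11853648]
```

The fingers closed on air. The depth puts their tips at about z 0.157, crop pixels (240,300) and (272,308), which is above the lever. I'll open, lower a little and measure the tips again.

Request:
play_rows:
  rotation:
    - [0, 0, 0]
    - [0, 0, 0]
    - [0, 0, 0]
    - [0, 0, 0]
    - [0, 0, 0]
  xyz:
    - [0, 0, 0]
    - [0, 0, 0]
    - [0, 0, 0]
    - [0, 0, 0]
    - [0, 0, 0]
  gripper: [4, 4, 4, 4, 4]

```text
time: 3.17
tcp_pos: [0.6078, -0.0961, 0.1181]
tcp_rot: [-0.0, 0.977, 0.213, -0.0]
ft_force: [-0.2, -0.1, 0.3]
gripper_width: 0.0364
finger_force: 0.0
```

Request:
play_rows:
  rotation:
    - [0, 0, 0]
    - [0, 0, 0]
    - [0, 0, 0]
    - [0, 0, 0]
    - [0, 0, 0]
  xyz:
    - [0, 0, 0.5]
    - [0, 0, 1]
    - [0, 0, 1.5]
    - [0, 0, 1.5]
    - [0, 0, 1.5]
  gripper: [4, 4, 4, 4, 4]

```text
time: 3.58
tcp_pos: [0.6076, -0.0961, 0.1026]
tcp_rot: [-0.0, 0.977, 0.213, -0.0]
ft_force: [-0.0, 0.2, -0.3]
gripper_width: 0.0403
finger_force: 0.0
```

```bash
cat >> h.py <<'E'
def proj(n,X):
    K,D,P=cal(n); X=(np.atleast_2d(X)-P[:3,3])@P[:3,:3]; return cv2.projectPoints(X*[1,-1,-1],np.zeros(3),np.zeros(3),K,D)[0][:,0]
E
python3 - <<'E'
from h import *
p,d=env.camera('scene'); C=cloud('scene',d); s=env.state()
q=C[150:215,270:335].reshape(-1,3)-PV; q=np.c_[q@H,q@Y,q[:,2]+PV[2]]
hsv=cv2.cvtColor(p,cv2.COLOR_RGB2HSV)[150:215,270:335].reshape(-1,3)
k=(abs(q[:,0]-.05)<.02)&(abs(q[:,1])<.06)&(q[:,2]>.05)&(hsv[:,1]<100)
for a in range(-48,48,4):
    j=k&(q[:,1]*1000>=a)&(q[:,1]*1000<a+4)
    if j.any(): print(a,'minz',q[j,2].min().round(3),'h',q[j][q[j,2].argmin(),0].round(3))
print(s['tcp_pos'],s['gripper_width'],s['ft_force'])
im=p[110:260,240:340,::-1]; cv2.imwrite('pics/g2.png',cv2.resize(im,(400,600),interpolation=cv2.INTER_CUBIC))
E
```

```text
-48 minz 0.228 h 0.059
-44 minz 0.228 h 0.062
-40 minz 0.229 h 0.059
-36 minz 0.174 h 0.044
-32 minz 0.147 h 0.048
-28 minz 0.141 h 0.045
-24 minz 0.147 h 0.043
-20 minz 0.143 h 0.045
-16 minz 0.221 h 0.031
-12 minz 0.219 h 0.032
-8 minz 0.143 h 0.046
-4 minz 0.225 h 0.03
0 minz 0.151 h 0.062
4 minz 0.139 h 0.039
8 minz 0.223 h 0.031
12 minz 0.222 h 0.033
16 minz 0.218 h 0.033
20 minz 0.149 h 0.048
24 minz 0.142 h 0.046
28 minz 0.143 h 0.047
32 minz 0.145 h 0.045
36 minz 0.15 h 0.043
40 minz 0.229 h 0.03
44 minz 0.229 h 0.036
[ 0.60781417 -0.09612902  0.10301387] 0.03997861906447385 [0.91785973 0.04505868 0.32883067]
```

View pics/g2.png

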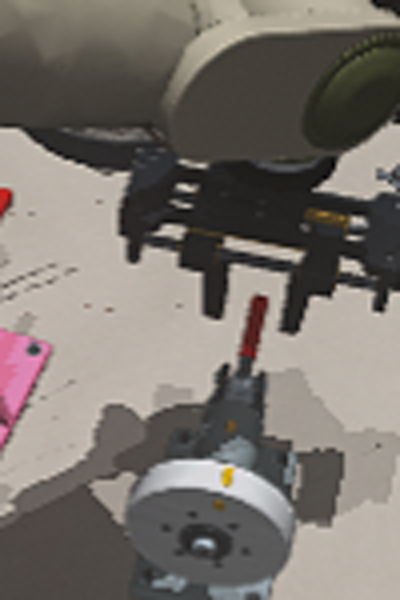

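The tips are at z ≈ 0.142 while the reported TCP is 0.103, so they sit about 39 mm higher than reported. They straddle the grip, between crop pixels (213,310) and (292,325). I'll go down another 24 mm and close.

Request:
play_rows:
  rotation:
    - [0, 0, 0]
    - [0, 0, 0]
    - [0, 0, 0]
    - [0, 0, 0]
    - [0, 0, 0]
  xyz:
    - [0, 0, 0.6]
    - [0, 0, 1.2]
    - [0, 0, 1.8]
    - [0, 0, 2.4]
    - [0, 0, 2.4]
  gripper: [4, 4, 4, 4, 4]

```text
time: 4.05
tcp_pos: [0.6071, -0.0959, 0.0774]
tcp_rot: [-0.001, 0.977, 0.213, -0.001]
ft_force: [-1.0, 0.0, -0.0]
gripper_width: 0.0398
finger_force: 0.0
```

Request:
play_rows:
  rotation:
    - [0, 0, 0]
    - [0, 0, 0]
    - [0, 0, 0]
    - [0, 0, 0]
    - [0, 0, 0]
  xyz:
    - [0, 0, 0]
    - [0, 0, 0]
    - [0, 0, 0]
    - [0, 0, 0]
    - [0, 0, 0]
  gripper: [0.5, 0.5, 0.5, 0.5, 0.5]

```text
time: 4.47
tcp_pos: [0.6091, -0.0983, 0.0798]
tcp_rot: [0.003, 0.977, 0.213, 0.001]
ft_force: [3.6, -8.2, -2.3]
gripper_width: 0.0104
finger_force: 29.9
```

```bash
python3 - <<'E'
from h import *
s=env.state(); print(s['tcp_pos'],s['ft_force'],s['gripper_width'],s['finger_force'])
p=s['tcp_pos']; g=p+.058*Z-PV; g0=np.array([g@H,g[2]])*100; print(g0,g@Y)
for d in np.arange(.1,1.46,.1):
    v=R.from_euler('z',d).as_matrix()[:2,:2]@g0-g0; print(d.round(1),'x cm',(v[0]).round(2),'z cm',(-v[1]).round(2))
E
```

```text
[ 0.60909323 -0.09834911  0.07980314] [ 3.57438091 -8.15310047 -2.26630487] 0.010358242969038622 29.921035041916184
[5.50177058 0.48031449] -0.0009210659205120462
0.1 x cm -0.08 z cm -0.55
0.2 x cm -0.21 z cm -1.08
0.3 x cm -0.39 z cm -1.6
0.4 x cm -0.62 z cm -2.1
0.5 x cm -0.9 z cm -2.58
0.6 x cm -1.23 z cm -3.02
0.7 x cm -1.6 z cm -3.43
0.8 x cm -2.01 z cm -3.8
0.9 x cm -2.46 z cm -4.13
1.0 x cm -2.93 z cm -4.41
1.1 x cm -3.43 z cm -4.64
1.2 x cm -3.96 z cm -4.82
1.3 x cm -4.49 z cm -4.95
1.4 x cm -5.04 z cm -5.02
```

Request:
play_rows:
  rotation:
    - [0, 0, 0]
    - [0, 0, 0]
    - [0, 0, 0]
    - [0, 0, 0]
    - [0, 0, 0]
  xyz:
    - [-0.08, 0.15, -0.55]
    - [-0.21, 0.15, -1.08]
    - [-0.39, 0.15, -1.6]
    - [-0.62, 0.15, -2.1]
    - [-0.9, 0.15, -2.58]
  gripper: [0.5, 0.5, 0.5, 0.5, 0.5]

```text
time: 4.88
tcp_pos: [0.6005, -0.1022, 0.1046]
tcp_rot: [0.001, 0.977, 0.213, 0.0]
ft_force: [4.2, -5.4, -8.5]
gripper_width: 0.0113
finger_force: 30.0
```

```bash
python3 - <<'E'
from h import *
s=env.state(); print(s['tcp_pos'],s['ft_force'],s['gripper_width'],s['finger_force'])
g=s['tcp_pos']+.058*Z-PV; print(g@H,g@Y,g[2])
E
```

```text
[ 0.60051738 -0.10218318  0.10458848] [ 4.15022167 -5.36432986 -8.53865913] 0.011277023292383328 29.956877888180315
0.04562426957625601 -0.0008289802105559331 0.029588477171966887
```

Request:
play_rows:
  rotation:
    - [0, 0, 0]
    - [0, 0, 0]
    - [0, 0, 0]
    - [0, 0, 0]
    - [0, 0, 0]
  xyz:
    - [-0.33, 0.1, -0.44]
    - [-0.7, 0.1, -0.85]
    - [-1.11, 0.1, -1.22]
    - [-1.56, 0.1, -1.55]
    - [-2.03, 0.1, -1.83]
  gripper: [0.5, 0.5, 0.5, 0.5, 0.5]

```text
time: 5.3
tcp_pos: [0.5819, -0.1108, 0.123]
tcp_rot: [0.0, 0.977, 0.213, -0.0]
ft_force: [5.0, -2.9, -13.2]
gripper_width: 0.0113
finger_force: 30.0
```

Request:
play_rows:
  rotation:
    - [0, 0, 0]
    - [0, 0, 0]
    - [0, 0, 0]
    - [0, 0, 0]
    - [0, 0, 0]
  xyz:
    - [-0.5, 0, -0.23]
    - [-1.03, 0, -0.41]
    - [-1.56, 0, -0.54]
    - [-2.11, 0, -0.61]
    - [-2.3, 0, -0.62]
  gripper: [0.5, 0.5, 0.5, 0.5, 0.5]

```text
time: 5.72
tcp_pos: [0.5617, -0.1202, 0.1295]
tcp_rot: [0.0, 0.977, 0.213, 0.001]
ft_force: [9.6, -1.2, -11.5]
gripper_width: 0.0117
finger_force: 30.0
```

```bash
python3 - <<'E'
from h import *
s=env.state(); print(s['tcp_pos'],s['ft_force'],s['gripper_width'],s['finger_force'],s['q'])
g=s['tcp_pos']+.058*Z-PV; print(g@H,g@Y,g[2],np.arctan2(g[2],g@H)-.087)
E
```

```text
[ 0.56168447 -0.12022012  0.12954617] [  9.57232987  -1.15278331 -11.46367447] 0.011690224375183392 29.998019887134433 [-0.41542363  0.47967106  1.44588651  0.00144712  1.21365541  0.7264188 ]
0.0028073662475631314 -0.001026058959100243 0.054546165978642314 1.4323739894924987
```

Request:
play_rows:
  rotation:
    - [0, 0, 0]
    - [0, 0, 0]
    - [0, 0, 0]
    - [0, 0, 0]
    - [0, 0, 0]
  xyz:
    - [0, 0, 0]
    - [0, 0, 0]
    - [0, 0, 0]
    - [0, 0, 0]
    - [0, 0, 0]
  gripper: [4, 4, 4, 4, 4]

```text
time: 6.13
tcp_pos: [0.5613, -0.1201, 0.1297]
tcp_rot: [0.0, 0.977, 0.213, 0.0]
ft_force: [0.1, 0.4, -0.6]
gripper_width: 0.0397
finger_force: 0.0
```

Request:
play_rows:
  rotation:
    - [0, 0, 0]
    - [0, 0, 0]
    - [0, 0, 0]
    - [0, 0, 0]
    - [0, 0, 0]
  xyz:
    - [0, 0, -2]
    - [0, 0, -4]
    - [0, 0, -6]
    - [0, 0, -7]
    - [0, 0, -7]
  gripper: [4, 4, 4, 4, 4]

```text
time: 6.55
tcp_pos: [0.5621, -0.1205, 0.2016]
tcp_rot: [0.001, 0.977, 0.213, 0.002]
ft_force: [-0.3, 0.9, 0.4]
gripper_width: 0.0398
finger_force: 0.0
```

```bash
python3 - <<'E'
from h import *
s=env.state(); p,r=now(); print(p,s['ft_force'],s['gripper_width'])
T=RC.copy(); T[2]=.19; plan(p,r,T,frame(H,-Z),3)
E
```

```text
[ 0.56210943 -0.12046395  0.20157312] [-0.25836196  0.90527284  0.44825351] 0.039840607184305134
rot [0.001, 0.0, -0.524] xyz cm [-3.5, -0.04, 0.38]
rot [0.001, 0.0, -0.524] xyz cm [-3.01, -1.79, 0.38]
rot [0.001, 0.0, -0.524] xyz cm [-1.71, -3.06, 0.38]
```

Request:
play_rows:
  rotation:
    - [0, 0, -0.105]
    - [0, 0, -0.21]
    - [0, 0, -0.315]
    - [0, 0, -0.42]
    - [0, 0, -0.524]
  xyz:
    - [-0.7, 0, 0]
    - [-1.4, 0, 0]
    - [-2.1, 0, 0]
    - [-2.8, 0, 0]
    - [-3.5, -0.04, 0]
  gripper: [4, 4, 4, 4, 4]

```text
time: 6.97
tcp_pos: [0.5286, -0.1343, 0.198]
tcp_rot: [-0.001, 0.887, 0.461, -0.001]
ft_force: [-0.7, -0.7, -0.1]
gripper_width: 0.0401
finger_force: 0.0
```

Request:
play_rows:
  rotation:
    - [0, 0, -0.105]
    - [0, 0, -0.21]
    - [0, 0, -0.315]
    - [0, 0, -0.42]
    - [0, 0, -0.524]
  xyz:
    - [-0.6, -0.36, 0]
    - [-1.2, -0.72, 0]
    - [-1.8, -1.07, 0]
    - [-2.4, -1.43, 0]
    - [-3.01, -1.79, 0]
  gripper: [4, 4, 4, 4, 4]

```text
time: 7.38
tcp_pos: [0.4965, -0.1484, 0.198]
tcp_rot: [-0.001, 0.738, 0.675, -0.0]
ft_force: [0.2, 0.5, -0.3]
gripper_width: 0.0401
finger_force: 0.0
```

Request:
play_rows:
  rotation:
    - [0, 0, -0.105]
    - [0, 0, -0.21]
    - [0, 0, -0.315]
    - [0, 0, -0.42]
    - [0, 0, -0.524]
  xyz:
    - [-0.34, -0.61, 0.3]
    - [-0.68, -1.22, 0.5]
    - [-1.03, -1.83, 0.8]
    - [-1.37, -2.45, 1]
    - [-1.71, -3.06, 1.2]
  gripper: [4, 4, 4, 4, 4]

```text
time: 7.8
tcp_pos: [0.4644, -0.1625, 0.186]
tcp_rot: [-0.001, 0.538, 0.843, 0.0]
ft_force: [-0.2, -0.1, 0.2]
gripper_width: 0.0401
finger_force: 0.0
```

```bash
python3 - <<'E'
from h import *
s=env.state(); p,r=now(); print(p,s['q'].round(2))
T=RC.copy(); T[2]=.1; plan(p,r,T,frame(H,-Z),1)
q,d=env.camera('scene'); C=cloud('scene',d)
z=q[140:290,230:350,::-1]; cv2.imwrite('pics/g3.png',cv2.resize(z,(480,600),interpolation=cv2.INTER_CUBIC))
E
```

```text
[ 0.46440208 -0.162458    0.185991  ] [-0.58  0.25  1.61 -0.    1.28 -1.01]
rot [-0.001, -0.002, 0.005] xyz cm [-0.13, 0.13, 8.6]
```

View pics/g3.png

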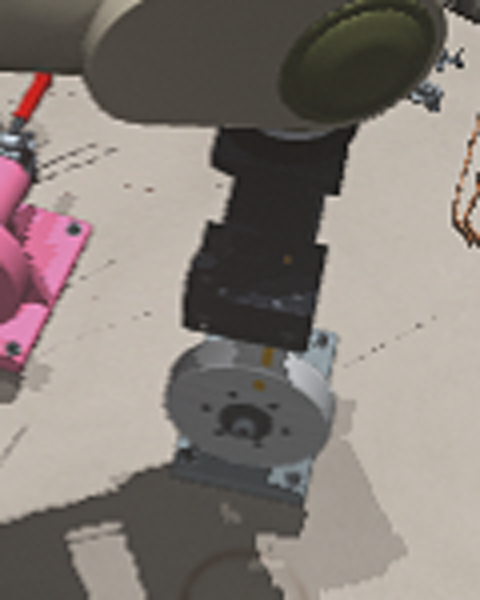

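The view shows the rotor at (250,400) with the gripper body above it and the fingers out of sight behind it. The dot is at (258,385). I'll descend and pinch the rim.

Request:
play_rows:
  rotation:
    - [0, 0, 0]
    - [0, 0, 0]
    - [0, 0, 0]
    - [0, 0, 0]
    - [0, 0, 0]
  xyz:
    - [-0.1, 0.13, 2]
    - [-0.1, 0.13, 4]
    - [-0.1, 0.13, 5.5]
    - [-0.1, 0.13, 7]
    - [-0.1, 0.13, 8.5]
  gripper: [4, 4, 4, 4, 4]

```text
time: 8.27
tcp_pos: [0.4665, -0.1626, 0.1008]
tcp_rot: [-0.001, 0.541, 0.841, -0.0]
ft_force: [-0.1, 0.4, -0.3]
gripper_width: 0.0401
finger_force: 0.0
```

Request:
play_rows:
  rotation:
    - [0, 0, 0]
    - [0, 0, 0]
    - [0, 0, 0]
    - [0, 0, 0]
    - [0, 0, 0]
  xyz:
    - [0, 0, 0]
    - [0, 0, 0]
    - [0, 0, 0]
    - [0, 0, 0]
    - [0, 0, 0]
  gripper: [4, 1.5, 1.5, 1.5, 1.5]

```text
time: 8.68
tcp_pos: [0.4672, -0.1632, 0.1031]
tcp_rot: [0.001, 0.54, 0.842, 0.0]
ft_force: [-0.2, -0.1, 0.6]
gripper_width: 0.0235
finger_force: 30.0
```

Request:
play_rows:
  rotation:
    - [0, 0, 0]
    - [0, 0, 0]
  xyz:
    - [0, 0, 0]
    - [0, 0, 0]
  gripper: [1.5, 1.5]

```text
time: 8.85
tcp_pos: [0.4673, -0.1632, 0.1032]
tcp_rot: [0.001, 0.54, 0.842, 0.0]
ft_force: [0.1, 0.5, 4.0]
gripper_width: 0.0241
finger_force: 30.0
```

```bash
cat >> h.py <<'E'
def st():
    s=env.state(); p,r=now(); m=r.as_matrix(); g=p-.019*m[:,2]  # reported grasp
    print('t',s['time'],'p',p.round(4),'rel h,y,z',((p-RC)@H).round(4),((p-RC)@Y).round(4),(p-RC)[2].round(4),'w',s['gripper_width'].round(4),'ff',round(s['finger_force'],1))
    print(' tilt',np.degrees(np.arctan2(-m[:,2]@Y,-m[:,2]@Z)).round(1),'F h,y,z',(s['ft_force']@H).round(2),(s['ft_force']@Y).round(2),s['ft_force'][2].round(2),'M h,y,z',(s['torque']@H).round(3),(s['torque']@Y).round(3),s['torque'][2].round(3),'q',s['q'].round(2))
E
python3 - <<'E'
from h import *
st()
E
```

```text
Traceback (most recent call last):
  File "h.py", line 29, in st
    print('t',s['time'],'p',p.round(4),'rel h,y,z',((p-RC)@H).round(4),((p-RC)@Y).round(4),(p-RC)[2].round(4),'w',s['gripper_width'].round(4),'ff',round(s['finger_force'],1))
                                                                                                                  ^^^^^^^^^^^^^^^^^^^^^^^^
AttributeError: 'float' object has no attribute 'round'
```

```bash
sed -i "s/s\['gripper_width'\].round(4)/round(s['gripper_width'],4)/" h.py; python3 -c "
from h import *
st()"
```

```text
t 8.85 p [ 0.4673 -0.1632  0.1032] rel h,y,z 0.001 -0.0007 -0.0048 w 0.0241 ff 30.0
 tilt 0.1 F h,y,z 0.31 0.35 4.03 M h,y,z 0.086 -0.078 0.049 q [-0.57  0.35  1.72  0.    1.07 -1.  ]
```

Request:
play_rows:
  rotation:
    - [0, 0.02, 0]
    - [0, 0.04, 0]
    - [0, 0.06, 0]
    - [0, 0.08, 0]
    - [0, 0.1, 0]
  xyz:
    - [0.01, 0, 0]
    - [0.02, 0, 0]
    - [0.03, 0, 0]
    - [0.04, 0, 0]
    - [0.05, 0, 0]
  gripper: [1.5, 1.5, 1.5, 1.5, 1.5]

```text
time: 9.27
tcp_pos: [0.467, -0.1627, 0.1032]
tcp_rot: [-0.042, 0.539, 0.841, 0.028]
ft_force: [-0.1, 0.9, 7.2]
gripper_width: 0.0234
finger_force: 30.0
```

```bash
python3 -c "
from h import *
st()"
```

```text
t 9.2667 p [ 0.467  -0.1627  0.1032] rel h,y,z 0.0011 -0.0002 -0.0048 w 0.0234 ff 30.0
 tilt -5.8 F h,y,z 0.32 0.89 7.25 M h,y,z 0.191 0.027 0.07 q [-0.6   0.39  1.66  0.06  1.18 -1.06]
```

Request:
play_rows:
  rotation:
    - [0, 0.04, 0]
    - [0, 0.08, 0]
    - [0, 0.12, 0]
    - [0, 0.16, 0]
    - [0, 0.2, 0]
  xyz:
    - [0.02, 0, 0]
    - [0.04, 0, 0]
    - [0.06, 0, 0]
    - [0.08, 0, 0]
    - [0.1, 0, -0.01]
  gripper: [1.5, 1.5, 1.5, 1.5, 1.5]

```text
time: 9.68
tcp_pos: [0.4667, -0.1619, 0.1036]
tcp_rot: [-0.126, 0.534, 0.832, 0.082]
ft_force: [1.6, 0.2, 5.6]
gripper_width: 0.0239
finger_force: 30.0
```

```bash
cat >> h.py <<'E'
def dot():
    p,d=env.camera('scene'); hsv=cv2.cvtColor(p,cv2.COLOR_RGB2HSV); K,D,P=cal('scene'); out=[]
    m=(abs(hsv[...,0].astype(int)-24)<8)&(hsv[...,1]>110)&(hsv[...,2]>70); m[:205]=0; m[265:]=0; m[:,:262]=0; m[:,322:]=0
    n,l,s,c=cv2.connectedComponentsWithStats(m.astype(np.uint8),connectivity=8)
    for i in range(1,n):
        u=cv2.undistortPoints(c[i].reshape(1,1,2),K,D)[0,0]; ray=P[:3,:3]@[u[0],-u[1],-1]; F=RC-.012*H
        t=((F-P[:3,3])@H)/(ray@H); X=P[:3,3]+t*ray-RC
        print('  yellow',c[i].round(1),s[i,4],'face r',np.hypot(X@Y,X[2]).round(4),'ang',np.degrees(np.arctan2(-X@Y,X[2])).round(1))
E
python3 -c "
from h import *
st();dot()"
```

```text
t 9.6833 p [ 0.4667 -0.1619  0.1036] rel h,y,z 0.0011 0.0007 -0.0044 w 0.0239 ff 30.0
 tilt -17.3 F h,y,z 1.56 -0.46 5.56 M h,y,z 0.138 -0.042 -0.053 q [-0.66  0.49  1.55  0.14  1.38 -1.13]
  yellow [300.8 207.3] 6 face r 0.1562 ang 3.8
  yellow [297.4 215.8] 5 face r 0.1227 ang 2.6
  yellow [297.  227.2] 5 face r 0.0789 ang 6.4
```

Request:
play_rows:
  rotation:
    - [0, 0.04, 0]
    - [0, 0.08, 0]
    - [0, 0.12, 0]
    - [0, 0.16, 0]
    - [0, 0.2, 0]
  xyz:
    - [0.02, 0, 0]
    - [0.04, 0, 0]
    - [0.06, 0, 0]
    - [0.08, 0, 0]
    - [0.1, 0, -0.01]
  gripper: [1.5, 1.5, 1.5, 1.5, 1.5]

```text
time: 10.15
tcp_pos: [0.4664, -0.1612, 0.104]
tcp_rot: [-0.209, 0.523, 0.815, 0.135]
ft_force: [2.0, 0.4, 6.5]
gripper_width: 0.0238
finger_force: 30.0
```

```bash
python3 -c "
from h import *
st();dot()"
```

```text
t 10.15 p [ 0.4664 -0.1612  0.104 ] rel h,y,z 0.0011 0.0015 -0.004 w 0.0238 ff 30.0
 tilt -28.8 F h,y,z 2.05 -0.45 6.47 M h,y,z 0.161 -0.088 -0.128 q [-0.7   0.59  1.43  0.21  1.57 -1.18]
  yellow [310.6 210.7] 10 face r 0.1548 ang 12.6
  yellow [297.5 216. ] 6 face r 0.122 ang 2.8
  yellow [304. 231.] 1 face r 0.0744 ang 21.4
  yellow [307.5 230.8] 4 face r 0.0814 ang 25.8
```

```bash
python3 - <<'E'
from h import *
st();dot()
q,d=env.camera('scene')
z=q[150:290,250:350,::-1]; cv2.imwrite('pics/g4.png',cv2.resize(z,(428,600),interpolation=cv2.INTER_CUBIC))
E
```

```text
t 10.2 p [ 0.4666 -0.1615  0.1038] rel h,y,z 0.0012 0.0011 -0.0042 w 0.0234 ff 30.0
 tilt -29.0 F h,y,z 3.04 -0.89 14.0 M h,y,z 1.094 -0.165 -0.165 q [-0.7   0.6   1.43  0.21  1.58 -1.18]
  yellow [311.  210.4] 5 face r 0.1563 ang 12.7
  yellow [313. 213.] 1 face r 0.1501 ang 15.5
  yellow [297.5 216. ] 6 face r 0.122 ang 2.8
  yellow [304.3 231.3] 3 face r 0.0738 ang 22.4
  yellow [308.  231.3] 3 face r 0.0803 ang 27.3
```

View pics/g4.png

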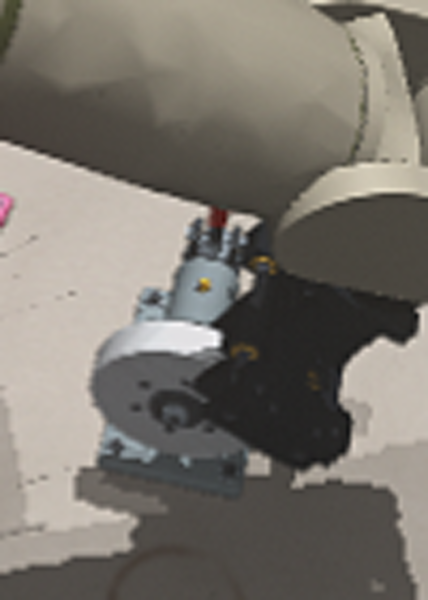

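The gripper, at about (290,370), has tilted right with the rotor and covers the dot. I'll sample the wrench noise while the arm holds.

```bash
cat >> h.py <<'E'
def samp(n,tag=None):
    a=[]
    for i in range(n):
        env.camera('top'); s=env.state(); m=rot(s['tcp_rot']).as_matrix(); ra=-m[:,2]; tg=np.cross(H,ra); F,M=s['ft_force'],s['torque']
        a.append([F@ra,F@tg,F@H,M@H,M@ra,M@tg,np.degrees(np.arctan2(-ra@Y,ra[2]))])
    a=np.array(a); print(tag,'t',round(s['time'],2),'Fr,Ft,Fh,Mh,Mr,Mt,ang',a.mean(0).round(3),'sd',a.std(0)[[1,3]].round(3))
    return a
E
python3 - <<'E'
from h import *
print(samp(10).round(2)[:, [0,1,3,6]])
E
```

```text
None t 10.8 Fr,Ft,Fh,Mh,Mr,Mt,ang [ 7.6590e+00  1.8480e+00  2.3520e+00 -2.1800e-01  1.1000e-02  2.2500e-01
  2.8598e+01] sd [0.685 0.043]
[[ 7.43  0.94 -0.14 28.63]
 [ 7.75  1.36 -0.19 28.61]
 [ 7.73  2.66 -0.21 28.6 ]
 [ 7.49  1.65 -0.22 28.59]
 [ 7.68  1.42 -0.24 28.59]
 [ 7.22  2.03 -0.28 28.59]
 [ 8.55  2.12 -0.28 28.59]
 [ 7.48  3.13 -0.22 28.59]
 [ 7.33  0.93 -0.17 28.59]
 [ 7.94  2.24 -0.23 28.59]]
```

```bash
cat >> h.py <<'E'
def lg(d):
    s=env.state(); m=rot(s['tcp_rot']).as_matrix(); ra=-m[:,2]; tg=np.cross(H,ra); F,M=s['ft_force'],s['torque']
    v=[d,np.degrees(np.arctan2(-ra@Y,ra[2])),F@ra,F@tg,F@H,M@H,s['joint_vel'][4]]; print(np.round(v,3),s['time'])
    open('log.txt','a').write(' '.join(f'{x:.4f}' for x in v)+'\n')
E
cat > lg.sh <<'E'
python3 -c "from h import *; lg($1)"
E
echo ok
```

```text
ok
```

Request:
play_rows:
  rotation:
    - [0, -0.03, 0]
    - [0, -0.06, 0]
    - [0, -0.09, 0]
    - [0, -0.12, 0]
    - [0, -0.15, 0]
  xyz:
    - [-0.01, 0, -0.03]
    - [-0.02, 0, -0.06]
    - [-0.04, 0, -0.1]
    - [-0.05, 0, -0.1]
    - [-0.06, 0, -0.1]
  gripper: [1.5, 1.5, 1.5, 1.5, 1.5]

```text
time: 11.22
tcp_pos: [0.467, -0.1626, 0.1032]
tcp_rot: [-0.145, 0.532, 0.829, 0.094]
ft_force: [5.0, -3.4, -4.6]
gripper_width: 0.0236
finger_force: 30.0
```

```bash
sh lg.sh -1
```

```text
[-1.    19.916 -2.586  6.435  3.178 -1.058 -0.356] 11.2167
```

Request:
play_rows:
  rotation:
    - [0, -0.03, 0]
    - [0, -0.06, 0]
    - [0, -0.09, 0]
    - [0, -0.12, 0]
    - [0, -0.15, 0]
  xyz:
    - [-0.01, 0, 0]
    - [-0.02, 0, 0]
    - [-0.04, 0, 0]
    - [-0.05, 0, 0]
    - [-0.06, 0, 0]
  gripper: [1.5, 1.5, 1.5, 1.5, 1.5]

```text
time: 11.63
tcp_pos: [0.4673, -0.1632, 0.1031]
tcp_rot: [-0.083, 0.538, 0.837, 0.054]
ft_force: [5.5, -4.6, -4.0]
gripper_width: 0.0238
finger_force: 30.0
```

```bash
sh lg.sh -1
```

```text
[-1.    11.307 -2.699  7.163  3.055 -1.099 -0.363] 11.6333
```

Request:
play_rows:
  rotation:
    - [0, -0.03, 0]
    - [0, -0.06, 0]
    - [0, -0.09, 0]
    - [0, -0.12, 0]
    - [0, -0.15, 0]
  xyz:
    - [-0.01, 0, 0]
    - [-0.02, 0, 0]
    - [-0.04, 0, 0]
    - [-0.05, 0, 0]
    - [-0.06, 0, 0]
  gripper: [1.5, 1.5, 1.5, 1.5, 1.5]

```text
time: 12.05
tcp_pos: [0.4676, -0.1639, 0.1031]
tcp_rot: [-0.019, 0.54, 0.841, 0.013]
ft_force: [5.8, -5.2, -5.1]
gripper_width: 0.0237
finger_force: 30.0
```

```bash
sh lg.sh -1
```

```text
[-1.     2.704 -4.796  7.334  3.12  -1.086 -0.367] 12.05
```

Request:
play_rows:
  rotation:
    - [0, -0.03, 0]
    - [0, -0.06, 0]
    - [0, -0.09, 0]
    - [0, -0.12, 0]
    - [0, -0.15, 0]
  xyz:
    - [-0.01, 0, 0]
    - [-0.02, 0, 0]
    - [-0.04, 0, 0]
    - [-0.05, 0, 0]
    - [-0.06, 0, 0]
  gripper: [1.5, 1.5, 1.5, 1.5, 1.5]

```text
time: 12.47
tcp_pos: [0.4678, -0.1645, 0.1032]
tcp_rot: [0.044, 0.539, 0.84, -0.027]
ft_force: [5.6, -6.9, -6.6]
gripper_width: 0.0237
finger_force: 30.0
```

```bash
sh lg.sh -1
```

```text
[-1.    -5.897 -7.437  7.941  2.233 -1.15  -0.363] 12.4667
```

Request:
play_rows:
  rotation:
    - [0, -0.03, 0]
    - [0, -0.06, 0]
    - [0, -0.09, 0]
    - [0, -0.12, 0]
    - [0, -0.15, 0]
  xyz:
    - [-0.01, 0, 0]
    - [-0.02, 0, 0]
    - [-0.04, 0, 0]
    - [-0.05, 0, 0]
    - [-0.06, 0, 0]
  gripper: [1.5, 1.5, 1.5, 1.5, 1.5]

```text
time: 12.88
tcp_pos: [0.4681, -0.1651, 0.1034]
tcp_rot: [0.106, 0.536, 0.835, -0.068]
ft_force: [6.3, -9.2, -6.2]
gripper_width: 0.0234
finger_force: 30.0
```

```bash
sh lg.sh -1; python3 -c "
from h import *
st();dot()"
```

```text
[ -1.    -14.493  -8.714   9.124   1.868  -1.16   -0.339] 12.8833
t 12.8833 p [ 0.4681 -0.1651  0.1034] rel h,y,z 0.001 -0.0028 -0.0046 w 0.0234 ff 30.0
 tilt 14.5 F h,y,z 1.87 -11.01 -6.15 M h,y,z -1.16 -0.313 0.16 q [-0.49  0.27  1.86 -0.21  0.82 -0.79]
  yellow [295.6 205.4] 5 face r 0.1588 ang -0.8
  yellow [297.5 216. ] 6 face r 0.122 ang 2.8
  yellow [290.5 226. ] 8 face r 0.078 ang -5.3
```

Request:
play_rows:
  rotation:
    - [0, -0.03, 0]
    - [0, -0.06, 0]
    - [0, -0.09, 0]
    - [0, -0.12, 0]
    - [0, -0.15, 0]
  xyz:
    - [-0.01, 0, 0]
    - [-0.02, 0, 0.05]
    - [-0.04, 0, 0.1]
    - [-0.05, 0, 0.1]
    - [-0.06, 0, 0.1]
  gripper: [1.5, 1.5, 1.5, 1.5, 1.5]

```text
time: 13.35
tcp_pos: [0.4684, -0.1658, 0.1036]
tcp_rot: [0.169, 0.529, 0.824, -0.108]
ft_force: [-0.6, -5.6, 5.6]
gripper_width: 0.0238
finger_force: 30.0
```

```bash
sh lg.sh -1
```

```text
[ -1.    -23.122   3.219   6.662  -2.934  -0.735  -0.277] 13.35
```

Request:
play_rows:
  rotation:
    - [0, -0.03, 0]
    - [0, -0.06, 0]
    - [0, -0.09, 0]
    - [0, -0.12, 0]
    - [0, -0.15, 0]
  xyz:
    - [-0.01, 0, 0]
    - [-0.02, 0, 0]
    - [-0.04, 0, 0]
    - [-0.05, 0, 0]
    - [-0.06, 0, 0]
  gripper: [1.5, 1.5, 1.5, 1.5, 1.5]

```text
time: 13.77
tcp_pos: [0.4686, -0.1663, 0.104]
tcp_rot: [0.23, 0.52, 0.809, -0.147]
ft_force: [-0.4, -5.6, 6.9]
gripper_width: 0.0238
finger_force: 30.0
```

```bash
sh lg.sh -1
```

```text
[ -1.    -31.724   3.214   7.848  -2.676  -0.879  -0.154] 13.7667
```

Request:
play_rows:
  rotation:
    - [0, 0.03, 0]
    - [0, 0.06, 0]
    - [0, 0.09, 0]
    - [0, 0.12, 0]
    - [0, 0.15, 0]
  xyz:
    - [0.01, 0, 0]
    - [0.02, 0, 0]
    - [0.04, 0, 0]
    - [0.05, 0, 0]
    - [0.06, 0, 0]
  gripper: [1.5, 1.5, 1.5, 1.5, 1.5]

```text
time: 14.18
tcp_pos: [0.4679, -0.1648, 0.103]
tcp_rot: [0.167, 0.529, 0.825, -0.107]
ft_force: [-3.1, 4.3, 7.5]
gripper_width: 0.0239
finger_force: 30.0
```

```bash
sh lg.sh 1
```

```text
[  1.    -22.834   8.893  -1.912  -1.056   0.2     0.276] 14.1833
```

Request:
play_rows:
  rotation:
    - [0, 0.03, 0]
    - [0, 0.06, 0]
    - [0, 0.09, 0]
    - [0, 0.12, 0]
    - [0, 0.15, 0]
  xyz:
    - [0.01, 0, 0]
    - [0.02, 0, 0]
    - [0.04, 0, 0]
    - [0.05, 0, 0]
    - [0.06, 0, 0]
  gripper: [1.5, 1.5, 1.5, 1.5, 1.5]

```text
time: 14.6
tcp_pos: [0.4676, -0.1642, 0.103]
tcp_rot: [0.104, 0.536, 0.835, -0.067]
ft_force: [-2.2, 4.6, 9.1]
gripper_width: 0.0232
finger_force: 30.0
```

```bash
sh lg.sh 1
```

```text
[  1.    -14.222  10.051  -2.741  -0.031   0.409   0.339] 14.6
```

Request:
play_rows:
  rotation:
    - [0, 0.03, 0]
    - [0, 0.06, 0]
    - [0, 0.09, 0]
    - [0, 0.12, 0]
    - [0, 0.15, 0]
  xyz:
    - [0.01, 0, 0]
    - [0.02, 0, 0]
    - [0.04, 0, 0]
    - [0.05, 0, 0]
    - [0.06, 0, 0]
  gripper: [1.5, 1.5, 1.5, 1.5, 1.5]

```text
time: 15.02
tcp_pos: [0.4674, -0.1635, 0.103]
tcp_rot: [0.041, 0.539, 0.841, -0.026]
ft_force: [-1.7, 3.9, 10.9]
gripper_width: 0.0235
finger_force: 30.0
```

```bash
sh lg.sh 1
```

```text
[ 1.    -5.609 11.282 -3.182  0.114  0.629  0.363] 15.0167
```

Request:
play_rows:
  rotation:
    - [0, 0.03, 0]
    - [0, 0.06, 0]
    - [0, 0.09, 0]
    - [0, 0.12, 0]
    - [0, 0.15, 0]
  xyz:
    - [0.01, 0, 0]
    - [0.02, 0, 0]
    - [0.04, 0, 0]
    - [0.05, 0, 0]
    - [0.06, 0, 0]
  gripper: [1.5, 1.5, 1.5, 1.5, 1.5]

```text
time: 15.43
tcp_pos: [0.4671, -0.163, 0.103]
tcp_rot: [-0.022, 0.54, 0.841, 0.015]
ft_force: [-1.1, 4.4, 11.9]
gripper_width: 0.0235
finger_force: 30.0
```

```bash
sh lg.sh 1
```

```text
[ 1.     3.005 11.656 -5.072  0.797  0.713  0.369] 15.4333
```

Request:
play_rows:
  rotation:
    - [0, 0.03, 0]
    - [0, 0.06, 0]
    - [0, 0.09, 0]
    - [0, 0.12, 0]
    - [0, 0.15, 0]
  xyz:
    - [0.01, 0, 0]
    - [0.02, 0, 0]
    - [0.04, 0, 0]
    - [0.05, 0, 0]
    - [0.06, 0, 0]
  gripper: [1.5, 1.5, 1.5, 1.5, 1.5]

```text
time: 15.85
tcp_pos: [0.4669, -0.1624, 0.1032]
tcp_rot: [-0.085, 0.537, 0.837, 0.055]
ft_force: [-1.4, 2.8, 11.7]
gripper_width: 0.0239
finger_force: 30.0
```

```bash
sh lg.sh 1
```

```text
[ 1.    11.622 10.873 -5.457 -0.068  0.816  0.364] 15.85
```

Request:
play_rows:
  rotation:
    - [0, 0.03, 0]
    - [0, 0.06, 0]
    - [0, 0.09, 0]
    - [0, 0.12, 0]
    - [0, 0.15, 0]
  xyz:
    - [0.01, 0, 0]
    - [0.02, 0, 0]
    - [0.04, 0, 0]
    - [0.05, 0, 0]
    - [0.06, 0, 0]
  gripper: [1.5, 1.5, 1.5, 1.5, 1.5]

```text
time: 16.27
tcp_pos: [0.4666, -0.1618, 0.1035]
tcp_rot: [-0.147, 0.531, 0.829, 0.095]
ft_force: [-0.4, 2.3, 12.4]
gripper_width: 0.0237
finger_force: 30.0
```

```bash
sh lg.sh 1; python3 -c "
from h import *
st();dot()"
```

```text
[ 1.    20.233 10.834 -6.38   0.595  0.992  0.356] 16.2667
t 16.2667 p [ 0.4666 -0.1618  0.1035] rel h,y,z 0.0011 0.0008 -0.0045 w 0.0237 ff 30.0
 tilt -20.2 F h,y,z 0.59 2.24 12.37 M h,y,z 0.992 0.137 0.044 q [-0.67  0.51  1.52  0.16  1.43 -1.15]
  yellow [302.5 208. ] 2 face r 0.1554 ang 5.3
  yellow [305.7 208.3] 3 face r 0.1573 ang 7.9
  yellow [297.5 216. ] 6 face r 0.122 ang 2.8
  yellow [299.3 228.3] 6 face r 0.0774 ang 11.1
```

```bash
cat > fit.py <<'E'
import numpy as np
from scipy.optimize import lsq_linear
def run(a,drag=.26):
    d,th,Fr,Ft,Fh,M=a.T[:6]; t=np.radians(th)
    # torque on tool about spindle: M+L*Ft-e*Fr = -drag*d + A*cos+B*sin (+b)
    for name,cols in {'L':[Ft],'L,e':[Ft,-Fr],'L,e,b':[Ft,-Fr,-np.ones_like(t)]}.items():
        X=np.c_[tuple(-c for c in cols)+(np.cos(t),np.sin(t))]; y=M+drag*d
        s,res,_,_=np.linalg.lstsq(X,y,rcond=None); r=y-X@s
        A,B=s[-2:]; cov=np.linalg.inv(X.T@X)*(r@r)/(len(y)-X.shape[1])
        # weight at angle w (rotor sense, from up) when th=0: torque on rotor about +H = .22*sin(w+th) -> on tool same
        print(name,s.round(3),'sd',np.sqrt(np.diag(cov)).round(3),'rms',r.std().round(3),'amp',np.hypot(A,B).round(3),'w at th0',np.degrees(np.arctan2(A,B)).round(0))
if __name__=='__main__':
    run(np.loadtxt('log.txt'))
E
python3 fit.py
```

```text
L [ 0.19   0.102 -0.396] sd [0.004 0.028 0.094] rms 0.079 amp 0.409 w at th0 166.0
L,e [ 0.187  0.002  0.088 -0.379] sd [0.014 0.01  0.066 0.125] rms 0.079 amp 0.389 w at th0 167.0
L,e,b [ 0.187  0.002  0.001  0.087 -0.379] sd [0.018 0.014 0.96  0.947 0.132] rms 0.079 amp 0.389 w at th0 167.0
```

Request:
play_rows:
  rotation:
    - [0, 0, 0]
    - [0, 0, 0]
    - [0, 0, 0]
    - [0, 0, 0]
  xyz:
    - [0, 0, 0]
    - [0, 0, 0]
    - [0, 0, 0]
    - [0, 0, 0]
  gripper: [3.6, 3.6, 3.6, 3.6]

```text
time: 16.65
tcp_pos: [0.4662, -0.1619, 0.1019]
tcp_rot: [-0.147, 0.532, 0.829, 0.094]
ft_force: [-0.6, -0.7, 0.3]
gripper_width: 0.0362
finger_force: 0.0
```

Request:
play_rows:
  rotation:
    - [0, 0, 0]
    - [0, 0, 0]
    - [0, 0, 0]
    - [0, 0, 0]
    - [0, 0, 0]
  xyz:
    - [0, 0, -1.5]
    - [0, 0, -3]
    - [0, 0, -4.5]
    - [0, 0, -4.5]
    - [0, 0, -4.5]
  gripper: [3.6, 3.6, 3.6, 3.6, 3.6]

```text
time: 17.07
tcp_pos: [0.4728, -0.1761, 0.1442]
tcp_rot: [-0.146, 0.532, 0.829, 0.094]
ft_force: [0.3, 1.1, 0.5]
gripper_width: 0.0356
finger_force: 0.0
```

```bash
python3 -c "
from h import *
samp(8,'free')
dot()"
```

```text
free t 17.47 Fr,Ft,Fh,Mh,Mr,Mt,ang [ 4.200e-02 -6.900e-02  1.100e-02 -2.040e-01 -3.300e-02 -5.000e-02
  2.012e+01] sd [0.578 0.035]
  yellow [297.5 216. ] 6 face r 0.122 ang 2.8
  yellow [305.3 221.3] 3 face r 0.1112 ang 13.6
  yellow [300.  238.2] 4 face r 0.0414 ang 29.8
```

Request:
play_rows:
  rotation:
    - [0, -0.1, 0]
    - [0, -0.2, 0]
    - [0, -0.3, 0]
    - [0, -0.4, 0]
    - [0, -0.4, 0]
  xyz:
    - [0, 0, 0]
    - [0, 0, 0]
    - [0, 0, 0]
    - [0, 0, 0]
    - [0, 0, 0]
  gripper: [3.6, 3.6, 3.6, 3.6, 3.6]

```text
time: 17.93
tcp_pos: [0.4721, -0.174, 0.1448]
tcp_rot: [0.022, 0.539, 0.842, -0.014]
ft_force: [-0.3, -0.4, 0.8]
gripper_width: 0.0358
finger_force: 0.0
```

```bash
python3 -c "
from h import *
samp(8,'free')
dot()"
```

```text
free t 18.33 Fr,Ft,Fh,Mh,Mr,Mt,ang [-0.057  0.107 -0.125 -0.012  0.011 -0.061 -2.777] sd [0.572 0.022]
  yellow [299.7 238.3] 3 face r 0.0405 ang 29.3
```

Request:
play_rows:
  rotation:
    - [0, -0.1, 0]
    - [0, -0.2, 0]
    - [0, -0.3, 0]
    - [0, -0.4, 0]
    - [0, -0.4, 0]
  xyz:
    - [0, 0, 0]
    - [0, 0, 0]
    - [0, 0, 0]
    - [0, 0, 0]
    - [0, 0, 0]
  gripper: [3.6, 3.6, 3.6, 3.6, 3.6]

```text
time: 18.8
tcp_pos: [0.4714, -0.1742, 0.1432]
tcp_rot: [0.188, 0.525, 0.821, -0.121]
ft_force: [-0.3, -0.3, -0.0]
gripper_width: 0.0364
finger_force: 0.0
```

```bash
python3 -c "
from h import *
samp(8,'free')
dot();st()"
```

```text
free t 19.2 Fr,Ft,Fh,Mh,Mr,Mt,ang [ 2.0500e-01  3.3700e-01 -1.1100e-01  1.5900e-01  2.3000e-02 -7.6000e-02
 -2.5699e+01] sd [0.441 0.035]
  yellow [287.2 217.2] 6 face r 0.1107 ang -9.4
  yellow [303.7 232.1] 7 face r 0.0699 ang 22.7
  yellow [300.  238.2] 4 face r 0.0414 ang 29.8
t 19.25 p [ 0.4729 -0.1766  0.1445] rel h,y,z 0.0006 -0.0152 0.0365 w 0.0361 ff 0.0
 tilt 25.8 F h,y,z -0.01 -0.07 0.23 M h,y,z 0.2 0.023 -0.039 q [-0.43  0.19  1.9  -0.43  0.75 -0.58]
```

```bash
python3 - <<'E'
from h import *
p,r=now(); a=np.radians(-40); ra=np.cos(a)*Z-np.sin(a)*Y; r1=frame(H,-ra)
c=RC+.001*H-.002*Y-.0045*Z
plan(p,r,c+.045*ra,r1,1)
a=np.loadtxt('log.txt'); a[:,5]-=-.035-.467*np.sin(np.radians(a[:,1]))
import fit; fit.run(a)
from scipy.optimize import least_squares
t=np.radians(a[:,1])
for w0 in(0,1.5,3):
    f=lambda x:a[:,5]+x[0]*a[:,3]+.26*a[:,0]-.22*np.sin(x[1]+t)
    s=least_squares(f,[.19,w0]); J=s.jac; print(s.x[0],np.degrees(s.x[1]),s.cost,np.degrees(np.sqrt(np.linalg.inv(J.T@J)[1,1]*2*s.cost/11)))
E
```

```text
rot [-0.001, -0.249, -0.001] xyz cm [4.08, 0.04, -1.25]
L [0.19  0.138 0.068] sd [0.004 0.028 0.094] rms 0.079 amp 0.154 w at th0 64.0
L,e [0.186 0.003 0.123 0.088] sd [0.014 0.01  0.066 0.125] rms 0.079 amp 0.151 w at th0 54.0
L,e,b [0.187 0.002 0.036 0.087 0.088] sd [0.018 0.014 0.96  0.947 0.132] rms 0.079 amp 0.124 w at th0 45.0
0.18859837435915605 42.33390212206531 0.04523322461165719 9.21936262826301
0.18859840832981378 42.33408931445262 0.045233224612465824 9.21938470362683
0.19354916871543418 136.97199736470088 0.0668886261854902 11.92362819862224
```

Request:
play_rows:
  rotation:
    - [0, -0.08, 0]
    - [0, -0.16, 0]
    - [0, -0.25, 0]
    - [0, -0.25, 0]
    - [0, -0.25, 0]
  xyz:
    - [1.4, 0, -0.5]
    - [2.8, 0, -0.9]
    - [4.08, 0.04, -1.25]
    - [4.08, 0.04, -1.25]
    - [4.08, 0.04, -1.25]
  gripper: [3.6, 3.6, 3.6, 3.6, 3.6]

```text
time: 19.67
tcp_pos: [0.4547, -0.1362, 0.1369]
tcp_rot: [0.288, 0.506, 0.791, -0.185]
ft_force: [0.2, -0.4, 0.1]
gripper_width: 0.0358
finger_force: 0.0
```

Request:
play_rows:
  rotation:
    - [0, 0, 0]
    - [0, 0, 0]
    - [0, 0, 0]
    - [0, 0, 0]
    - [0, 0, 0]
  xyz:
    - [0, 0, 1.5]
    - [0, 0, 3]
    - [0, 0, 4.3]
    - [0, 0, 4.4]
    - [0, 0, 4.4]
  gripper: [3.6, 3.6, 3.6, 3.6, 3.6]

```text
time: 20.08
tcp_pos: [0.4674, -0.1642, 0.1042]
tcp_rot: [0.288, 0.508, 0.79, -0.185]
ft_force: [-0.7, 0.3, 1.0]
gripper_width: 0.0363
finger_force: 0.0
```

```bash
python3 - <<'E'
from h import *
st(); p,r=now(); a=np.radians(-40); ra=np.cos(a)*Z-np.sin(a)*Y
plan(p,r,RC+.001*H-.001*Y-.0045*Z,frame(H,-ra),1)
E
```

```text
t 20.0833 p [ 0.4674 -0.1642  0.1042] rel h,y,z 0.0007 -0.0016 -0.0038 w 0.0363 ff 0.0
 tilt 40.1 F h,y,z -0.49 0.52 1.0 M h,y,z 0.282 0.085 -0.022 q [-0.29  0.26  2.07 -1.07  0.58  0.14]
rot [-0.002, 0.001, -0.001] xyz cm [0.1, 0.03, 0.02]
```

Request:
play_rows:
  rotation:
    - [0, 0, 0]
    - [0, 0, 0]
    - [0, 0, 0]
    - [0, 0, 0]
    - [0, 0, 0]
  xyz:
    - [0.05, 0, 0]
    - [0.05, 0, 0]
    - [0.05, 0, 0]
    - [0.05, 0, 0]
    - [0.05, 0, 0]
  gripper: [1.5, 1.5, 1.5, 1.5, 1.5]

```text
time: 20.5
tcp_pos: [0.4671, -0.1631, 0.1045]
tcp_rot: [0.289, 0.507, 0.79, -0.186]
ft_force: [-5.8, 0.7, 6.8]
gripper_width: 0.0235
finger_force: 30.0
```

Request:
play_rows:
  rotation:
    - [0, 0.03, 0]
    - [0, 0.06, 0]
    - [0, 0.09, 0]
    - [0, 0.12, 0]
    - [0, 0.15, 0]
  xyz:
    - [0.01, 0, 0]
    - [0.02, 0, 0]
    - [0.04, 0, 0]
    - [0.05, 0, 0]
    - [0.06, 0, 0]
  gripper: [1.5, 1.5, 1.5, 1.5, 1.5]

```text
time: 20.92
tcp_pos: [0.4668, -0.1624, 0.1045]
tcp_rot: [0.228, 0.52, 0.81, -0.147]
ft_force: [-10.7, 3.1, 12.2]
gripper_width: 0.0234
finger_force: 30.0
```

```bash
sed -i "s/'log.txt'/'log2.txt'/" h.py; sh lg.sh 1
```

```text
[ 1.0000e+00 -3.1486e+01  1.4202e+01  2.0900e-01 -8.4490e+00  3.0000e-03
  1.4300e-01] 20.9167
```

Request:
play_rows:
  rotation:
    - [0, 0.03, 0]
    - [0, 0.06, 0]
    - [0, 0.09, 0]
    - [0, 0.12, 0]
    - [0, 0.15, 0]
  xyz:
    - [0.01, 0, 0]
    - [0.02, 0, 0]
    - [0.04, 0, 0]
    - [0.05, 0, 0]
    - [0.06, 0, 0]
  gripper: [1.5, 1.5, 1.5, 1.5, 1.5]

```text
time: 21.33
tcp_pos: [0.4667, -0.1621, 0.1048]
tcp_rot: [0.167, 0.529, 0.825, -0.107]
ft_force: [-13.6, 2.4, 18.7]
gripper_width: 0.0238
finger_force: 30.0
```

```bash
sh lg.sh 1
```

```text
[ 1.0000e+00 -2.2917e+01  2.0288e+01  3.0000e-03 -1.1371e+01  1.6900e-01
  2.7100e-01] 21.3333
```

Request:
play_rows:
  rotation:
    - [0, 0.03, 0]
    - [0, 0.06, 0]
    - [0, 0.09, 0]
    - [0, 0.12, 0]
    - [0, 0.15, 0]
  xyz:
    - [0.01, 0, 0]
    - [0.02, 0, 0]
    - [0.04, 0, 0]
    - [0.05, 0, 0]
    - [0.06, 0, 0]
  gripper: [1.5, 1.5, 1.5, 1.5, 1.5]

```text
time: 21.75
tcp_pos: [0.4666, -0.1618, 0.1052]
tcp_rot: [0.105, 0.535, 0.835, -0.067]
ft_force: [-14.2, 3.4, 23.5]
gripper_width: 0.0236
finger_force: 30.0
```

```bash
sh lg.sh 1
```

```text
[  1.    -14.364  25.052  -2.915 -11.514   0.494   0.337] 21.75
```

Request:
play_rows:
  rotation:
    - [0, 0.03, 0]
    - [0, 0.06, 0]
    - [0, 0.09, 0]
    - [0, 0.12, 0]
    - [0, 0.15, 0]
  xyz:
    - [0.01, 0, 0]
    - [0.02, 0, 0]
    - [0.04, 0, 0]
    - [0.05, 0, 0]
    - [0.06, 0, 0]
  gripper: [1.5, 1.5, 1.5, 1.5, 1.5]

```text
time: 22.17
tcp_pos: [0.4665, -0.1616, 0.1055]
tcp_rot: [0.043, 0.539, 0.841, -0.027]
ft_force: [-13.1, 2.7, 26.5]
gripper_width: 0.0234
finger_force: 30.0
```

```bash
sh lg.sh 1
```

```text
[  1.     -5.811  27.211  -5.13  -10.753   0.828   0.362] 22.1667
```

Request:
play_rows:
  rotation:
    - [0, 0.03, 0]
    - [0, 0.06, 0]
    - [0, 0.09, 0]
    - [0, 0.12, 0]
    - [0, 0.15, 0]
  xyz:
    - [0.01, 0, 0]
    - [0.02, 0, 0]
    - [0.04, 0, 0]
    - [0.05, 0, 0]
    - [0.06, 0, 0]
  gripper: [1.5, 1.5, 1.5, 1.5, 1.5]

```text
time: 22.58
tcp_pos: [0.4665, -0.1614, 0.1059]
tcp_rot: [-0.02, 0.539, 0.842, 0.013]
ft_force: [-12.1, -0.3, 28.5]
gripper_width: 0.0238
finger_force: 30.0
```

```bash
sh lg.sh 1; python3 -c "
from h import *
st();dot()"
```

```text
[  1.      2.737  28.232  -6.146 -11.148   1.032   0.366] 22.5833
t 22.5833 p [ 0.4665 -0.1614  0.1059] rel h,y,z 0.0011 0.0013 -0.0021 w 0.0238 ff 30.0
 tilt -2.7 F h,y,z -11.15 4.79 28.49 M h,y,z 1.032 1.984 0.118 q [-0.59  0.36  1.69  0.03  1.13 -1.03]
  yellow [282.5 224. ] 2 face r 0.0834 ang -19.1
  yellow [305.5 229.5] 2 face r 0.0822 ang 21.5
  yellow [312.5 240.5] 4 face r 0.0645 ang 54.0
  yellow [306.3 244.7] 3 face r 0.0418 ang 69.8
```

Request:
play_rows:
  rotation:
    - [0, 0.03, 0]
    - [0, 0.06, 0]
    - [0, 0.09, 0]
    - [0, 0.12, 0]
    - [0, 0.15, 0]
  xyz:
    - [0.01, -0.03, -0.07]
    - [0.02, -0.06, -0.14]
    - [0.04, -0.08, -0.2]
    - [0.05, -0.08, -0.2]
    - [0.06, -0.08, -0.2]
  gripper: [1.5, 1.5, 1.5, 1.5, 1.5]

```text
time: 23.05
tcp_pos: [0.4663, -0.161, 0.1064]
tcp_rot: [-0.083, 0.537, 0.838, 0.054]
ft_force: [-0.2, -2.1, 11.4]
gripper_width: 0.0238
finger_force: 30.0
```

```bash
sh lg.sh 1
```

```text
[ 1.    11.335 11.546 -0.442 -1.024  0.071  0.362] 23.05
```

Request:
play_rows:
  rotation:
    - [0, 0.03, 0]
    - [0, 0.06, 0]
    - [0, 0.09, 0]
    - [0, 0.12, 0]
    - [0, 0.15, 0]
  xyz:
    - [0.01, 0, 0]
    - [0.02, 0, 0]
    - [0.04, 0, 0]
    - [0.05, 0, 0]
    - [0.06, 0, 0]
  gripper: [1.5, 1.5, 1.5, 1.5, 1.5]

```text
time: 23.47
tcp_pos: [0.4662, -0.1608, 0.1068]
tcp_rot: [-0.145, 0.532, 0.829, 0.094]
ft_force: [-0.2, -3.5, 13.8]
gripper_width: 0.0237
finger_force: 30.0
```

```bash
sh lg.sh 1
```

```text
[ 1.    19.88  14.073 -1.808 -1.583  0.06   0.356] 23.4667
```

Request:
play_rows:
  rotation:
    - [0, 0.03, 0]
    - [0, 0.06, 0]
    - [0, 0.09, 0]
    - [0, 0.12, 0]
    - [0, 0.15, 0]
  xyz:
    - [0.01, 0, 0]
    - [0.02, 0, 0]
    - [0.04, 0, 0]
    - [0.05, 0, 0]
    - [0.06, 0, 0]
  gripper: [1.5, 1.5, 1.5, 1.5, 1.5]

```text
time: 23.88
tcp_pos: [0.4662, -0.1607, 0.1073]
tcp_rot: [-0.206, 0.523, 0.816, 0.134]
ft_force: [1.8, -5.5, 16.3]
gripper_width: 0.0237
finger_force: 30.0
```

```bash
sh lg.sh 1
```

```text
[ 1.    28.414 17.039 -2.677 -0.637  0.112  0.346] 23.8833
```

Request:
play_rows:
  rotation:
    - [0, 0.03, 0]
    - [0, 0.06, 0]
    - [0, 0.09, 0]
    - [0, 0.12, 0]
    - [0, 0.15, 0]
  xyz:
    - [0.01, 0, 0]
    - [0.02, 0, 0]
    - [0.04, 0, 0]
    - [0.05, 0, 0]
    - [0.06, 0, 0]
  gripper: [1.5, 1.5, 1.5, 1.5, 1.5]

```text
time: 24.3
tcp_pos: [0.4662, -0.1606, 0.1078]
tcp_rot: [-0.266, 0.512, 0.799, 0.173]
ft_force: [4.1, -9.3, 18.5]
gripper_width: 0.0235
finger_force: 30.0
```

```bash
sh lg.sh 1; python3 -c "
from h import *
st();dot()"
```

```text
[ 1.    36.952 20.882 -3.011 -0.182  0.144  0.333] 24.3
t 24.3 p [ 0.4662 -0.1606  0.1078] rel h,y,z 0.0012 0.0021 -0.0002 w 0.0235 ff 30.0
 tilt -37.0 F h,y,z -0.18 -10.15 18.5 M h,y,z 0.144 0.298 0.067 q [-0.72  0.67  1.35  0.25  1.72 -1.19]
  yellow [316.6 212.6] 8 face r 0.1563 ang 17.9
  yellow [297.5 216. ] 6 face r 0.122 ang 2.8
  yellow [310.3 233.3] 3 face r 0.0784 ang 33.5
  yellow [314.7 234. ] 3 face r 0.0856 ang 39.1
```

Request:
play_rows:
  rotation:
    - [0, 0.03, 0]
    - [0, 0.06, 0]
    - [0, 0.09, 0]
    - [0, 0.12, 0]
    - [0, 0.15, 0]
  xyz:
    - [0, 0, -0.05]
    - [0, 0, -0.1]
    - [0.01, 0, -0.15]
    - [0.01, 0, -0.15]
    - [0.02, 0, -0.15]
  gripper: [1.5, 1.5, 1.5, 1.5, 1.5]

```text
time: 24.77
tcp_pos: [0.4662, -0.1606, 0.1083]
tcp_rot: [-0.326, 0.497, 0.776, 0.211]
ft_force: [3.9, -6.2, 11.8]
gripper_width: 0.0236
finger_force: 30.0
```

```bash
sh lg.sh 1
```

```text
[ 1.0000e+00  4.5656e+01  1.3405e+01 -3.3320e+00  1.0120e+00  3.1000e-02
  3.1600e-01] 24.7667
```

Request:
play_rows:
  rotation:
    - [0, 0.03, 0]
    - [0, 0.06, 0]
    - [0, 0.09, 0]
    - [0, 0.12, 0]
    - [0, 0.15, 0]
  xyz:
    - [0, 0, 0]
    - [0.01, 0, 0]
    - [0.01, 0, 0]
    - [0.02, 0, 0]
    - [0.02, 0, 0]
  gripper: [1.5, 1.5, 1.5, 1.5, 1.5]

```text
time: 25.18
tcp_pos: [0.4662, -0.1607, 0.1087]
tcp_rot: [-0.382, 0.48, 0.75, 0.248]
ft_force: [7.2, -8.9, 13.4]
gripper_width: 0.0234
finger_force: 30.0
```

```bash
sh lg.sh 1; python3 -c "
from h import *
st();dot()"
```

```text
[ 1.    54.215 16.832 -4.411  2.79   0.352  0.305] 25.1833
t 25.1833 p [ 0.4662 -0.1607  0.1087] rel h,y,z 0.0012 0.002 0.0007 w 0.0234 ff 30.0
 tilt -54.2 F h,y,z 2.79 -11.08 13.43 M h,y,z 0.352 -0.107 -0.243 q [-0.76  0.85  1.2   0.34  1.98 -1.2 ]
  yellow [297.5 216. ] 6 face r 0.122 ang 2.8
  yellow [303. 252.] 3 face r 0.0405 ang 121.8
```

Request:
play_rows:
  rotation:
    - [0, -0.03, 0]
    - [0, -0.06, 0]
    - [0, -0.09, 0]
    - [0, -0.12, 0]
    - [0, -0.15, 0]
  xyz:
    - [0, 0, 0]
    - [-0.01, 0, 0]
    - [-0.01, 0, 0]
    - [-0.02, 0, 0]
    - [-0.02, 0, 0]
  gripper: [1.5, 1.5, 1.5, 1.5, 1.5]

```text
time: 25.65
tcp_pos: [0.4665, -0.1612, 0.1075]
tcp_rot: [-0.324, 0.498, 0.777, 0.21]
ft_force: [6.4, -9.0, 5.8]
gripper_width: 0.0237
finger_force: 30.0
```

```bash
sh lg.sh -1
```

```text
[-1.    45.378 11.774  3.507  2.059 -0.856 -0.321] 25.65
```

Request:
play_rows:
  rotation:
    - [0, -0.03, 0]
    - [0, -0.06, 0]
    - [0, -0.09, 0]
    - [0, -0.12, 0]
    - [0, -0.15, 0]
  xyz:
    - [0, 0, 0]
    - [-0.01, 0, 0]
    - [-0.01, 0, 0]
    - [-0.02, 0, 0]
    - [-0.02, 0, 0]
  gripper: [1.5, 1.5, 1.5, 1.5, 1.5]

```text
time: 26.07
tcp_pos: [0.4665, -0.1612, 0.1072]
tcp_rot: [-0.265, 0.512, 0.799, 0.172]
ft_force: [5.9, -7.4, 3.0]
gripper_width: 0.0237
finger_force: 30.0
```

```bash
sh lg.sh -1
```

```text
[-1.    36.805  7.919  5.577  2.236 -1.039 -0.331] 26.0667
```

Request:
play_rows:
  rotation:
    - [0, -0.03, 0]
    - [0, -0.06, 0]
    - [0, -0.09, 0]
    - [0, -0.12, 0]
    - [0, -0.15, 0]
  xyz:
    - [0, 0, 0]
    - [-0.01, 0, 0]
    - [-0.01, 0, 0]
    - [-0.02, 0, 0]
    - [-0.02, 0, 0]
  gripper: [1.5, 1.5, 1.5, 1.5, 1.5]

```text
time: 26.48
tcp_pos: [0.4665, -0.1613, 0.1068]
tcp_rot: [-0.204, 0.524, 0.816, 0.133]
ft_force: [4.1, -6.9, 1.1]
gripper_width: 0.0235
finger_force: 30.0
```

```bash
sh lg.sh -1; python3 -c "
from h import *
st();dot()"
```

```text
[-1.    28.231  4.752  6.533  0.814 -1.3   -0.344] 26.4833
t 26.4833 p [ 0.4665 -0.1613  0.1068] rel h,y,z 0.0012 0.0013 -0.0012 w 0.0235 ff 30.0
 tilt -28.2 F h,y,z 0.81 -8.01 1.1 M h,y,z -1.3 -0.368 -0.117 q [-0.7   0.59  1.44  0.21  1.57 -1.17]
  yellow [310.4 209.7] 10 face r 0.1579 ang 12.0
  yellow [297.5 216. ] 6 face r 0.122 ang 2.8
  yellow [306.  229.8] 5 face r 0.082 ang 22.5
```

```bash
cat > fit2.py <<'E'
import numpy as np,sys
from scipy.optimize import least_squares
P=[]
for f,o in(('log.txt',9.4),('log2.txt',67.5),('log3.txt',float(sys.argv[1]) if len(sys.argv)>1 else 0)):
    try: a=np.atleast_2d(np.loadtxt(f))
    except OSError: continue
    P.append(np.c_[a[:,0],a[:,1]+o,a[:,2],a[:,3],a[:,4],a[:,5]+.035+.467*np.sin(np.radians(a[:,1])),a[:,1]])
a=np.vstack(P); t=np.radians(a[:,1])
def go(name,f,x0):
    best=min((least_squares(f,[*x0[:1],w,*x0[1:]],loss='soft_l1',f_scale=.08) for w in(0,1.5,3,4.5)),key=lambda s:s.cost); J=best.jac
    c=np.linalg.inv(J.T@J)*2*best.cost/(len(t)-len(best.x)); print(name,best.x.round(3),'w-dot',np.degrees(best.x[1]).round(1),'+-',np.degrees(c[1,1]**.5).round(1),'rms',f(best.x).std().round(3)); return best
base=lambda x,amp=.22,dr=.26:a[:,5]+x[0]*a[:,3]+dr*a[:,0]-amp*np.sin(x[1]+t)
s=go('L',base,[.19]); go('L,e',lambda x:base(x)-x[2]*a[:,2],[.19,0]); go('L,e,amp,b',lambda x:base(x,x[3])-x[2]*a[:,2]-x[4],[.19,0,.22,0]); s2=go('L,e,h',lambda x:base(x)-x[2]*a[:,2]-x[3]*a[:,4],[.19,0,0])
r=(a[:,5]+s.x[0]*a[:,3]+.26*a[:,0]); print(np.c_[a[:,0],a[:,1],a[:,2],r,base(s.x)].round(2))
E
python3 fit2.py
```

```text
L [0.193 7.1  ] w-dot 406.8 +- 10.3 rms 0.095
L,e [ 0.196  0.69  -0.003] w-dot 39.6 +- 10.2 rms 0.095
L,e,amp,b [ 0.194 -2.121  0.    -0.083  0.068] w-dot -121.5 +- 42.7 rms 0.094
L,e,h [ 0.196  0.678 -0.004 -0.002] w-dot 38.9 +- 10.4 rms 0.095
[[-1.0000e+00  2.9320e+01 -2.5900e+00  1.2000e-01 -1.0000e-01]
 [-1.0000e+00  2.0710e+01 -2.7000e+00  1.5000e-01 -5.0000e-02]
 [-1.0000e+00  1.2100e+01 -4.8000e+00  1.3000e-01 -6.0000e-02]
 [-1.0000e+00  3.5000e+00 -7.4400e+00  1.1000e-01 -6.0000e-02]
 [-1.0000e+00 -5.0900e+00 -8.7100e+00  2.6000e-01  1.1000e-01]
 [-1.0000e+00 -1.3720e+01  3.2200e+00  1.4000e-01  2.0000e-02]
 [-1.0000e+00 -2.2320e+01  3.2100e+00  1.6000e-01  7.0000e-02]
 [ 1.0000e+00 -1.3430e+01  8.8900e+00 -5.0000e-02 -1.8000e-01]
 [ 1.0000e+00 -4.8200e+00  1.0050e+01  6.0000e-02 -9.0000e-02]
 [ 1.0000e+00  3.7900e+00  1.1280e+01  2.7000e-01  9.0000e-02]
 [ 1.0000e+00  1.2400e+01  1.1660e+01  5.0000e-02 -1.3000e-01]
 [ 1.0000e+00  2.1020e+01  1.0870e+01  1.5000e-01 -5.0000e-02]
 [ 1.0000e+00  2.9630e+01  1.0830e+01  2.2000e-01  0.0000e+00]
 [ 1.0000e+00  3.6010e+01  1.4200e+01  9.0000e-02 -1.2000e-01]
 [ 1.0000e+00  4.4580e+01  2.0290e+01  2.8000e-01  6.0000e-02]
 [ 1.0000e+00  5.3140e+01  2.5050e+01  1.1000e-01 -1.1000e-01]
 [ 1.0000e+00  6.1690e+01  2.7210e+01  9.0000e-02 -1.2000e-01]
 [ 1.0000e+00  7.0240e+01  2.8230e+01  1.6000e-01 -3.0000e-02]
 [ 1.0000e+00  7.8830e+01  1.1550e+01  3.7000e-01  1.9000e-01]
 [ 1.0000e+00  8.7380e+01  1.4070e+01  1.7000e-01  1.0000e-02]
 [ 1.0000e+00  9.5910e+01  1.7040e+01  1.1000e-01 -2.0000e-02]
 [ 1.0000e+00  1.0445e+02  2.0880e+01  1.4000e-01  3.0000e-02]
 [ 1.0000e+00  1.1316e+02  1.3410e+01  2.0000e-02 -6.0000e-02]
 [ 1.0000e+00  1.2171e+02  1.6830e+01  1.8000e-01  1.3000e-01]
 [-1.0000e+00  1.1288e+02  1.1770e+01 -7.0000e-02 -1.5000e-01]
 [-1.0000e+00  1.0431e+02  7.9200e+00  9.0000e-02 -2.0000e-02]
 [-1.0000e+00  9.5730e+01  4.7500e+00 -4.0000e-02 -1.8000e-01]]
```

Request:
play_rows:
  rotation:
    - [0, 0.05, 0]
    - [0, 0.1, 0]
    - [0, 0.15, 0]
    - [0, 0.2, 0]
    - [0, 0.25, 0]
  xyz:
    - [0, 0, 0]
    - [0.01, 0, 0]
    - [0.01, 0, 0]
    - [0.02, 0, 0]
    - [0.03, 0, 0]
  gripper: [1.5, 1.5, 1.5, 1.5, 1.5]

```text
time: 26.95
tcp_pos: [0.4661, -0.1604, 0.1081]
tcp_rot: [-0.307, 0.502, 0.784, 0.199]
ft_force: [5.0, -4.5, 11.8]
gripper_width: 0.0239
finger_force: 30.0
```

Request:
play_rows:
  rotation:
    - [0, 0.05, 0]
    - [0, 0.1, 0]
    - [0, 0.15, 0]
    - [0, 0.2, 0]
    - [0, 0.25, 0]
  xyz:
    - [0, 0, -0.05]
    - [0.01, 0, -0.1]
    - [0.01, 0, -0.1]
    - [0.02, 0, -0.1]
    - [0.03, 0, -0.1]
  gripper: [1.5, 1.5, 1.5, 1.5, 1.5]

```text
time: 27.37
tcp_pos: [0.4662, -0.1606, 0.1089]
tcp_rot: [-0.402, 0.473, 0.739, 0.26]
ft_force: [6.5, -4.1, 10.0]
gripper_width: 0.0242
finger_force: 30.0
```

Request:
play_rows:
  rotation:
    - [0, 0, 0]
    - [0, 0, 0]
    - [0, 0, 0]
    - [0, 0, 0]
    - [0, 0, 0]
  xyz:
    - [0, 0, 0]
    - [0, 0, 0]
    - [0, 0, 0]
    - [0, 0, 0]
    - [0, 0, 0]
  gripper: [3.6, 3.6, 3.6, 3.6, 3.6]

```text
time: 27.78
tcp_pos: [0.465, -0.1598, 0.1077]
tcp_rot: [-0.403, 0.474, 0.739, 0.259]
ft_force: [-0.2, -0.4, -0.0]
gripper_width: 0.0362
finger_force: 0.0
```

Request:
play_rows:
  rotation:
    - [0, 0, 0]
    - [0, 0, 0]
    - [0, 0, 0]
    - [0, 0, 0]
    - [0, 0, 0]
  xyz:
    - [0, 0, -1.5]
    - [0, 0, -3]
    - [0, 0, -4.5]
    - [0, 0, -5]
    - [0, 0, -5]
  gripper: [3.6, 3.6, 3.6, 3.6, 3.6]

```text
time: 28.2
tcp_pos: [0.4828, -0.1988, 0.1348]
tcp_rot: [-0.403, 0.474, 0.739, 0.259]
ft_force: [1.0, -0.1, 0.0]
gripper_width: 0.0361
finger_force: 0.0
```

```bash
python3 - <<'E'
from h import *
samp(6,'free'); dot(); p,r=now(); a=np.radians(-5); ra=np.cos(a)*Z-np.sin(a)*Y
st(); plan(p,r,RC+.001*H-.0007*Y-.0045*Z+.05*ra,frame(H,-ra),2)
E
```

```text
free t 28.5 Fr,Ft,Fh,Mh,Mr,Mt,ang [-1.3700e-01  2.4300e-01  9.9000e-02 -4.0000e-01 -6.6000e-02 -2.8000e-02
  5.7332e+01] sd [0.424 0.025]
  yellow [297.5 217. ] 2 face r 0.1183 ang 3.0
  yellow [302.7 252.3] 3 face r 0.041 ang 124.5
t 28.55 p [ 0.4824 -0.1978  0.1344] rel h,y,z 0.0004 -0.0385 0.0264 w 0.0358 ff 0.0
 tilt -57.3 F h,y,z -0.21 -0.29 -0.82 M h,y,z -0.369 0.047 0.034 q [-0.78  0.92  1.01  0.36  2.15 -1.17]
rot [-0.0, -0.544, -0.0] xyz cm [1.93, 0.03, 1.26]
rot [-0.0, -0.544, -0.0] xyz cm [2.31, 0.03, 0.08]
```

Request:
play_rows:
  rotation:
    - [0, -0.109, 0]
    - [0, -0.218, 0]
    - [0, -0.327, 0]
    - [0, -0.436, 0]
    - [0, -0.544, 0]
  xyz:
    - [0.39, 0, 0.2]
    - [0.78, 0, 0.45]
    - [1.16, 0, 0.7]
    - [1.55, 0, 1]
    - [1.93, 0.03, 1.26]
  gripper: [3.6, 3.6, 3.6, 3.6, 3.6]

```text
time: 28.97
tcp_pos: [0.4739, -0.179, 0.1444]
tcp_rot: [-0.188, 0.526, 0.821, 0.121]
ft_force: [0.0, -0.0, -0.1]
gripper_width: 0.0359
finger_force: 0.0
```

Request:
play_rows:
  rotation:
    - [0, -0.109, 0]
    - [0, -0.218, 0]
    - [0, -0.327, 0]
    - [0, -0.436, 0]
    - [0, -0.544, 0]
  xyz:
    - [0.46, 0, 0]
    - [0.93, 0, 0]
    - [1.4, 0, 0]
    - [1.85, 0, 0.05]
    - [2.31, 0.03, 0.08]
  gripper: [3.6, 3.6, 3.6, 3.6, 3.6]

```text
time: 29.38
tcp_pos: [0.4655, -0.1594, 0.1543]
tcp_rot: [0.04, 0.539, 0.841, -0.025]
ft_force: [0.1, -0.4, -0.6]
gripper_width: 0.0362
finger_force: 0.0
```

Request:
play_rows:
  rotation:
    - [0, 0, 0]
    - [0, 0, 0]
    - [0, 0, 0]
    - [0, 0, 0]
    - [0, 0, 0]
  xyz:
    - [0, 0, 1]
    - [0, 0, 2]
    - [0, 0, 3.5]
    - [0, 0, 4.5]
    - [0, 0, 4.8]
  gripper: [3.6, 3.6, 3.6, 3.6, 3.6]

```text
time: 29.8
tcp_pos: [0.4665, -0.1638, 0.1031]
tcp_rot: [0.035, 0.54, 0.841, -0.024]
ft_force: [0.1, 0.0, 0.0]
gripper_width: 0.0361
finger_force: 0.0
```

```bash
python3 - <<'E'
from h import *
samp(3); st(); p,r=now(); a=np.radians(-5); ra=np.cos(a)*Z-np.sin(a)*Y
plan(p,r,RC+.001*H-.0011*Y-.0048*Z,frame(H,-ra),1)
E
```

```text
None t 29.95 Fr,Ft,Fh,Mh,Mr,Mt,ang [-0.216 -0.29   0.274  0.015 -0.042 -0.046 -4.906] sd [0.192 0.025]
t 29.95 p [ 0.4673 -0.164   0.1053] rel h,y,z 0.0008 -0.0014 -0.0027 w 0.0358 ff 0.0
 tilt 5.0 F h,y,z 0.44 0.11 -0.28 M h,y,z 0.049 -0.011 -0.06 q [-0.55  0.32  1.77 -0.06  0.99 -0.94]
rot [-0.001, -0.0, -0.001] xyz cm [0.05, 0.02, 0.21]
```

Request:
play_rows:
  rotation:
    - [0, 0, 0]
    - [0, 0, 0]
    - [0, 0, 0]
    - [0, 0, 0]
    - [0, 0, 0]
  xyz:
    - [0.04, 0, 0]
    - [0.04, 0, 0]
    - [0.04, 0, 0]
    - [0.04, 0, 0]
    - [0.04, 0, 0]
  gripper: [1.5, 1.5, 1.5, 1.5, 1.5]

```text
time: 30.37
tcp_pos: [0.4673, -0.1634, 0.1061]
tcp_rot: [0.037, 0.539, 0.841, -0.024]
ft_force: [-0.8, -1.7, 2.6]
gripper_width: 0.0239
finger_force: 30.0
```

Request:
play_rows:
  rotation:
    - [0, 0.02, 0]
    - [0, 0.04, 0]
    - [0, 0.06, 0]
    - [0, 0.07, 0]
    - [0, 0.08, 0]
  xyz:
    - [0, 0, 0]
    - [0.01, 0, 0]
    - [0.02, 0, 0]
    - [0.02, 0, 0]
    - [0.02, 0, 0]
  gripper: [1.5, 1.5, 1.5, 1.5, 1.5]

```text
time: 30.78
tcp_pos: [0.4671, -0.163, 0.106]
tcp_rot: [0.003, 0.54, 0.842, -0.002]
ft_force: [-2.9, 2.1, 8.0]
gripper_width: 0.0238
finger_force: 30.0
```

```bash
sed -i "s/'log2.txt'/'log3.txt'/" h.py; cat >> h.py <<'E'
def sp(d,n=8,L=.192):
    a=samp(n,d); m=a[:,3]+L*a[:,1]+.035+.467*np.sin(np.radians(a[:,6])); print('  Msp',m.mean().round(3),'+-',(m.std()/n**.5).round(3),m.round(2))
E
python3 -c "
from h import *
lg(1); sp(1); dot()"
```

```text
[ 1.    -0.35   8.006 -3.093 -1.709  0.268  0.119] 30.7833
1 t 31.18 Fr,Ft,Fh,Mh,Mr,Mt,ang [ 6.714 -1.646 -1.671  0.183  0.041 -0.329 -0.391] sd [0.75  0.093]
  Msp -0.101 +- 0.022 [-0.19 -0.16 -0.16 -0.1  -0.03 -0.01 -0.09 -0.06]
  yellow [280. 224.] 1 face r 0.0836 ang -23.5
  yellow [303.2 228.8] 5 face r 0.0811 ang 17.4
  yellow [301.5 252.5] 4 face r 0.0398 ang 129.2
```

Request:
play_rows:
  rotation:
    - [0, 0.01, 0]
    - [0, 0.02, 0]
    - [0, 0.03, 0]
    - [0, 0.04, 0]
    - [0, 0.05, 0]
  xyz:
    - [0, 0, 0]
    - [0, 0, 0]
    - [0.01, 0, 0]
    - [0.01, 0, 0]
    - [0.01, 0, 0]
  gripper: [1.5, 1.5, 1.5, 1.5, 1.5]

```text
time: 31.65
tcp_pos: [0.4671, -0.1629, 0.1061]
tcp_rot: [-0.018, 0.54, 0.841, 0.012]
ft_force: [-3.6, 1.7, 7.0]
gripper_width: 0.0233
finger_force: 30.0
```

```bash
python3 -c "
from h import *
lg(1); sp(1)"
```

```text
[ 1.     2.505  6.897 -3.372 -2.554  0.225  0.123] 31.65
1 t 32.05 Fr,Ft,Fh,Mh,Mr,Mt,ang [ 6.96  -1.985 -1.777  0.217  0.034 -0.347  2.477] sd [0.764 0.073]
  Msp -0.109 +- 0.043 [-0.21 -0.17 -0.13 -0.34  0.03 -0.03  0.04 -0.07]
```

Request:
play_rows:
  rotation:
    - [0, 0.01, 0]
    - [0, 0.02, 0]
    - [0, 0.03, 0]
    - [0, 0.04, 0]
    - [0, 0.05, 0]
  xyz:
    - [0, 0, 0]
    - [0, 0, 0]
    - [0.01, 0, 0]
    - [0.01, 0, 0]
    - [0.01, 0, 0]
  gripper: [1.5, 1.5, 1.5, 1.5, 1.5]

```text
time: 32.47
tcp_pos: [0.4671, -0.1628, 0.1061]
tcp_rot: [-0.039, 0.539, 0.841, 0.026]
ft_force: [-2.1, 2.0, 8.0]
gripper_width: 0.0241
finger_force: 30.0
```

```bash
python3 -c "
from h import *
lg(1); sp(1)"
```

```text
[ 1.     5.371  7.727 -3.44  -1.12   0.265  0.123] 32.4667
1 t 32.87 Fr,Ft,Fh,Mh,Mr,Mt,ang [ 7.178 -2.349 -1.492  0.226  0.018 -0.335  5.342] sd [0.873 0.103]
  Msp -0.146 +- 0.039 [-0.21 -0.18  0.07 -0.1  -0.29 -0.18 -0.04 -0.24]
```

Request:
play_rows:
  rotation:
    - [0, -0.02, 0]
    - [0, -0.04, 0]
    - [0, -0.05, 0]
    - [0, -0.06, 0]
    - [0, -0.07, 0]
  xyz:
    - [0, 0, 0]
    - [-0.01, 0, 0]
    - [-0.01, 0, 0]
    - [-0.02, 0, 0]
    - [-0.02, 0, 0]
  gripper: [1.5, 1.5, 1.5, 1.5, 1.5]

```text
time: 33.28
tcp_pos: [0.4674, -0.1635, 0.1061]
tcp_rot: [-0.009, 0.54, 0.842, 0.006]
ft_force: [-1.2, -2.0, 7.2]
gripper_width: 0.0231
finger_force: 30.0
```

```bash
python3 -c "
from h import *
lg(-1); sp(-1)"
```

```text
[-1.     1.222  7.189  1.121 -1.933 -0.082 -0.122] 33.2833
-1 t 33.68 Fr,Ft,Fh,Mh,Mr,Mt,ang [ 6.255  0.649 -1.522 -0.021  0.03  -0.357  1.252] sd [0.574 0.095]
  Msp 0.149 +- 0.026 [0.15 0.08 0.2  0.14 0.24 0.05 0.07 0.25]
```

Request:
play_rows:
  rotation:
    - [0, -0.01, 0]
    - [0, -0.02, 0]
    - [0, -0.03, 0]
    - [0, -0.04, 0]
    - [0, -0.05, 0]
  xyz:
    - [0, 0, 0]
    - [0, 0, 0]
    - [-0.01, 0, 0]
    - [-0.01, 0, 0]
    - [-0.01, 0, 0]
  gripper: [1.5, 1.5, 1.5, 1.5, 1.5]

```text
time: 34.1
tcp_pos: [0.4674, -0.1636, 0.106]
tcp_rot: [0.012, 0.54, 0.842, -0.008]
ft_force: [-0.1, -2.1, 6.1]
gripper_width: 0.0238
finger_force: 30.0
```

```bash
python3 -c "
from h import *
lg(-1); sp(-1); dot()"
```

```text
[-1.    -1.642  6.004  2.063 -0.996 -0.102 -0.123] 34.1
-1 t 34.5 Fr,Ft,Fh,Mh,Mr,Mt,ang [ 6.6    1.11  -1.416 -0.044  0.041 -0.336 -1.614] sd [0.819 0.096]
  Msp 0.19 +- 0.034 [0.24 0.21 0.32 0.2  0.2  0.27 0.01 0.06]
  yellow [279. 224.] 1 face r 0.0838 ang -25.3
  yellow [302.5 228.5] 2 face r 0.0812 ang 16.1
  yellow [301.5 252.5] 4 face r 0.0398 ang 129.2
```

Request:
play_rows:
  rotation:
    - [0, 0.05, 0]
    - [0, 0.1, 0]
    - [0, 0.15, 0]
    - [0, 0.18, 0]
    - [0, 0.21, 0]
  xyz:
    - [0.01, 0, 0]
    - [0.02, 0, 0]
    - [0.03, 0, 0]
    - [0.05, 0, 0]
    - [0.06, 0, 0]
  gripper: [1.5, 1.5, 1.5, 1.5, 1.5]

```text
time: 34.97
tcp_pos: [0.467, -0.1626, 0.1063]
tcp_rot: [-0.078, 0.538, 0.838, 0.05]
ft_force: [-2.7, 0.9, 9.1]
gripper_width: 0.0235
finger_force: 30.0
```

```bash
sh lg.sh 1
```

```text
[ 1.    10.595  8.563 -3.564 -2.095  0.31   0.357] 34.9667
```

Request:
play_rows:
  rotation:
    - [0, 0.03, 0]
    - [0, 0.06, 0]
    - [0, 0.09, 0]
    - [0, 0.12, 0]
    - [0, 0.15, 0]
  xyz:
    - [0.01, 0, 0]
    - [0.02, 0, 0]
    - [0.02, 0, 0]
    - [0.03, 0, 0]
    - [0.04, 0, 0]
  gripper: [1.5, 1.5, 1.5, 1.5, 1.5]

```text
time: 35.38
tcp_pos: [0.4669, -0.1623, 0.1065]
tcp_rot: [-0.14, 0.532, 0.83, 0.09]
ft_force: [-2.4, 0.3, 9.1]
gripper_width: 0.0238
finger_force: 30.0
```

```bash
sh lg.sh 1
```

```text
[ 1.    19.152  8.155 -4.202 -2.09   0.292  0.354] 35.3833
```

Request:
play_rows:
  rotation:
    - [0, 0.03, 0]
    - [0, 0.06, 0]
    - [0, 0.09, 0]
    - [0, 0.12, 0]
    - [0, 0.15, 0]
  xyz:
    - [0.01, 0, 0]
    - [0.02, 0, 0]
    - [0.02, 0, 0]
    - [0.03, 0, 0]
    - [0.04, 0, 0]
  gripper: [1.5, 1.5, 1.5, 1.5, 1.5]

```text
time: 35.8
tcp_pos: [0.4668, -0.162, 0.1067]
tcp_rot: [-0.201, 0.524, 0.817, 0.13]
ft_force: [-1.7, -0.7, 9.5]
gripper_width: 0.0237
finger_force: 30.0
```

```bash
sh lg.sh 1
```

```text
[ 1.    27.74   8.385 -4.451 -1.876  0.337  0.345] 35.8
```

Request:
play_rows:
  rotation:
    - [0, 0.03, 0]
    - [0, 0.06, 0]
    - [0, 0.09, 0]
    - [0, 0.12, 0]
    - [0, 0.15, 0]
  xyz:
    - [0.01, 0, 0]
    - [0.02, 0, 0]
    - [0.02, 0, 0]
    - [0.03, 0, 0]
    - [0.04, 0, 0]
  gripper: [1.5, 1.5, 1.5, 1.5, 1.5]

```text
time: 36.22
tcp_pos: [0.4667, -0.1619, 0.107]
tcp_rot: [-0.262, 0.513, 0.8, 0.169]
ft_force: [0.1, -0.7, 10.5]
gripper_width: 0.0235
finger_force: 30.0
```

```bash
sh lg.sh 1; python3 -c "
from h import *
sp(1,4)"
```

```text
[ 1.    36.321  8.877 -5.678 -0.247  0.291  0.333] 36.2167
1 t 36.42 Fr,Ft,Fh,Mh,Mr,Mt,ang [ 1.0133e+01 -3.5560e+00  1.0800e-01  3.6800e-01 -1.0000e-02 -2.9500e-01
  3.6308e+01] sd [2.004 0.349]
  Msp -0.004 +- 0.07 [ 0.01 -0.2   0.19 -0.01]
```

Request:
play_rows:
  rotation:
    - [0, 0.02, 0]
    - [0, 0.04, 0]
    - [0, 0.06, 0]
    - [0, 0.08, 0]
    - [0, 0.1, 0]
  xyz:
    - [0, 0, 0]
    - [0.01, 0, 0]
    - [0.02, 0, 0]
    - [0.02, 0, 0]
    - [0.03, 0, 0]
  gripper: [1.5, 1.5, 1.5, 1.5, 1.5]

```text
time: 36.83
tcp_pos: [0.4667, -0.1617, 0.1073]
tcp_rot: [-0.301, 0.504, 0.786, 0.194]
ft_force: [0.9, -2.5, 10.6]
gripper_width: 0.0239
finger_force: 30.0
```

```bash
sh lg.sh 1; python3 -c "
from h import *
sp(1,4);dot()"
```

```text
[ 1.    42.011  9.696 -5.113 -0.218  0.287  0.216] 36.8333
1 t 37.03 Fr,Ft,Fh,Mh,Mr,Mt,ang [ 1.0315e+01 -4.7000e+00  8.8000e-02  2.7600e-01 -2.7000e-02 -2.4500e-01
  4.2003e+01] sd [1.483 0.216]
  Msp -0.279 +- 0.042 [-0.37 -0.33 -0.15 -0.27]
  yellow [297.5 216. ] 6 face r 0.122 ang 2.8
  yellow [320.5 214. ] 2 face r 0.1575 ang 21.3
  yellow [318.5 216. ] 2 face r 0.1482 ang 21.3
  yellow [316.6 235.6] 8 face r 0.0856 ang 44.0
  yellow [291.7 253.3] 3 face r 0.0396 ang 171.5
```

Request:
play_rows:
  rotation:
    - [0, -0.04, 0]
    - [0, -0.08, 0]
    - [0, -0.11, 0]
    - [0, -0.13, 0]
    - [0, -0.15, 0]
  xyz:
    - [-0.01, 0, 0]
    - [-0.02, 0, 0]
    - [-0.02, 0, 0]
    - [-0.03, 0, 0]
    - [-0.04, 0, 0]
  gripper: [1.5, 1.5, 1.5, 1.5, 1.5]

```text
time: 37.5
tcp_pos: [0.467, -0.1624, 0.1066]
tcp_rot: [-0.24, 0.517, 0.807, 0.155]
ft_force: [2.4, -4.4, 7.6]
gripper_width: 0.0241
finger_force: 30.0
```

```bash
sh lg.sh -1; python3 -c "
from h import *
sp(-1,4)"
```

```text
[-1.0000e+00  3.3219e+01  9.1330e+00  2.5000e-02  3.2900e-01 -1.4100e-01
 -2.2100e-01] 37.5
-1 t 37.7 Fr,Ft,Fh,Mh,Mr,Mt,ang [ 7.9120e+00 -1.1720e+00 -9.5400e-01 -1.1200e-01  1.8000e-02 -2.7500e-01
  3.3247e+01] sd [1.748 0.246]
  Msp -0.046 +- 0.072 [ 0.06 -0.13  0.12 -0.24]
```

Request:
play_rows:
  rotation:
    - [0, -0.03, 0]
    - [0, -0.06, 0]
    - [0, -0.09, 0]
    - [0, -0.12, 0]
    - [0, -0.15, 0]
  xyz:
    - [-0.01, 0, 0]
    - [-0.02, 0, 0]
    - [-0.02, 0, 0]
    - [-0.03, 0, 0]
    - [-0.04, 0, 0]
  gripper: [1.5, 1.5, 1.5, 1.5, 1.5]

```text
time: 38.12
tcp_pos: [0.4671, -0.1627, 0.1064]
tcp_rot: [-0.179, 0.528, 0.822, 0.116]
ft_force: [1.0, -3.6, 6.8]
gripper_width: 0.0233
finger_force: 30.0
```

```bash
sh lg.sh -1; python3 -c "
from h import *
sp(-1,4);dot()"; python3 fit2.py 130
```

```text
[-1.    24.626  7.75   0.511 -0.645 -0.104 -0.347] 38.1167
-1 t 38.32 Fr,Ft,Fh,Mh,Mr,Mt,ang [ 8.373 -0.781 -1.293 -0.147  0.048 -0.371 24.648] sd [2.311 0.317]
  Msp -0.067 +- 0.066 [ 0.15 -0.14 -0.1  -0.19]
  yellow [308.  208.4] 5 face r 0.1596 ang 9.7
  yellow [310. 211.] 1 face r 0.1531 ang 12.2
  yellow [297.5 216. ] 6 face r 0.122 ang 2.8
  yellow [301.3 229.3] 3 face r 0.0763 ang 15.2
  yellow [305.5 229.5] 2 face r 0.0822 ang 21.5
  yellow [296.  253.5] 4 face r 0.0394 ang 154.1
L [0.193 0.853] w-dot 48.9 +- 6.6 rms 0.087
L,e [ 0.195  0.754 -0.003] w-dot 43.2 +- 7.0 rms 0.087
L,e,amp,b [ 0.189  0.983  0.002  0.147 -0.009] w-dot 56.3 +- 17.1 rms 0.086
L,e,h [ 0.195  0.748 -0.003 -0.001] w-dot 42.9 +- 7.4 rms 0.087
[[-1.0000e+00  2.9320e+01 -2.5900e+00  1.2000e-01 -1.0000e-01]
 [-1.0000e+00  2.0710e+01 -2.7000e+00  1.5000e-01 -6.0000e-02]
 [-1.0000e+00  1.2100e+01 -4.8000e+00  1.2000e-01 -7.0000e-02]
 [-1.0000e+00  3.5000e+00 -7.4400e+00  1.1000e-01 -7.0000e-02]
 [-1.0000e+00 -5.0900e+00 -8.7100e+00  2.6000e-01  1.0000e-01]
 [-1.0000e+00 -1.3720e+01  3.2200e+00  1.4000e-01  1.0
[... 1388 characters left out ...]
0e-02]
 [ 1.0000e+00  1.3250e+02  6.9000e+00 -1.1000e-01 -1.0000e-01]
 [ 1.0000e+00  1.3537e+02  7.7300e+00 -6.0000e-02 -4.0000e-02]
 [-1.0000e+00  1.3122e+02  7.1900e+00 -8.0000e-02 -8.0000e-02]
 [-1.0000e+00  1.2836e+02  6.0000e+00  6.0000e-02  5.0000e-02]
 [ 1.0000e+00  1.4060e+02  8.5600e+00  0.0000e+00  4.0000e-02]
 [ 1.0000e+00  1.4915e+02  8.1500e+00 -7.0000e-02 -0.0000e+00]
 [ 1.0000e+00  1.5774e+02  8.3900e+00 -1.0000e-02  9.0000e-02]
 [ 1.0000e+00  1.6632e+02  8.8800e+00 -2.3000e-01 -1.0000e-01]
 [ 1.0000e+00  1.7201e+02  9.7000e+00 -9.0000e-02  5.0000e-02]
 [-1.0000e+00  1.6322e+02  9.1300e+00 -1.1000e-01  1.0000e-02]
 [-1.0000e+00  1.5463e+02  7.7500e+00 -4.0000e-02  5.0000e-02]]
```

Request:
play_rows:
  rotation:
    - [0, -0.03, 0]
    - [0, -0.06, 0]
    - [0, -0.09, 0]
    - [0, -0.12, 0]
    - [0, -0.15, 0]
  xyz:
    - [-0.01, 0, 0]
    - [-0.02, 0, 0]
    - [-0.02, 0, 0]
    - [-0.03, 0, 0]
    - [-0.04, 0, 0]
  gripper: [1.5, 1.5, 1.5, 1.5, 1.5]

```text
time: 38.78
tcp_pos: [0.4672, -0.163, 0.1062]
tcp_rot: [-0.117, 0.535, 0.833, 0.076]
ft_force: [-0.2, -2.1, 8.2]
gripper_width: 0.0237
finger_force: 30.0
```

```bash
sh lg.sh -1
```

```text
[-1.    16.047  8.417 -0.52  -1.028 -0.066 -0.358] 38.7833
```

Request:
play_rows:
  rotation:
    - [0, -0.03, 0]
    - [0, -0.06, 0]
    - [0, -0.09, 0]
    - [0, -0.12, 0]
    - [0, -0.15, 0]
  xyz:
    - [-0.01, 0, 0]
    - [-0.02, 0, 0]
    - [-0.02, 0, 0]
    - [-0.03, 0, 0]
    - [-0.04, 0, 0]
  gripper: [1.5, 1.5, 1.5, 1.5, 1.5]

```text
time: 39.2
tcp_pos: [0.4673, -0.1632, 0.1061]
tcp_rot: [-0.055, 0.539, 0.84, 0.036]
ft_force: [-0.6, -2.5, 8.5]
gripper_width: 0.0239
finger_force: 30.0
```

```bash
sh lg.sh -1
```

```text
[-1.     7.459  8.654  0.885 -1.62  -0.057 -0.365] 39.2
```

Request:
play_rows:
  rotation:
    - [0, -0.02, 0]
    - [0, -0.04, 0]
    - [0, -0.05, 0]
    - [0, -0.06, 0]
    - [0, -0.07, 0]
  xyz:
    - [0, 0, 0]
    - [-0.01, 0, 0]
    - [-0.01, 0, 0]
    - [-0.02, 0, 0]
    - [-0.02, 0, 0]
  gripper: [1.5, 1.5, 1.5, 1.5, 1.5]

```text
time: 39.62
tcp_pos: [0.4673, -0.1634, 0.106]
tcp_rot: [-0.026, 0.54, 0.841, 0.017]
ft_force: [-1.2, -2.4, 8.9]
gripper_width: 0.0232
finger_force: 30.0
```

```bash
sh lg.sh -1
```

```text
[-1.000e+00  3.506e+00  8.975e+00  1.138e+00 -2.074e+00  8.000e-03
 -1.180e-01] 39.6167
```

Request:
play_rows:
  rotation:
    - [0, 0, 0]
    - [0, 0, 0]
    - [0, 0, 0]
    - [0, 0, 0]
    - [0, 0, 0]
  xyz:
    - [0, 0, 0]
    - [0, 0, 0]
    - [0, 0, 0]
    - [0, 0, 0]
    - [0, 0, 0]
  gripper: [1.5, 1.5, 1.5, 1.5, 1.5]

```text
time: 40.03
tcp_pos: [0.4673, -0.1632, 0.106]
tcp_rot: [-0.026, 0.54, 0.841, 0.017]
ft_force: [-1.8, -2.0, 10.3]
gripper_width: 0.0237
finger_force: 30.0
```

```bash
python3 fit2.py 129.6 | head -4; python3 - <<'E'
from h import *
dot(); st()
p,_=env.camera('scene'); cv2.imwrite('pics/end.png',cv2.resize(p[150:290,250:350,::-1],(428,600),interpolation=cv2.INTER_CUBIC))
E
```

```text
L [0.193 0.887] w-dot 50.8 +- 6.1 rms 0.09
L,e [ 0.195  0.782 -0.003] w-dot 44.8 +- 6.9 rms 0.09
L,e,amp,b [ 0.19   0.977  0.002  0.155 -0.015] w-dot 56.0 +- 16.5 rms 0.089
L,e,h [ 0.195  0.776 -0.003 -0.001] w-dot 44.4 +- 7.3 rms 0.09
  yellow [284.5 224. ] 2 face r 0.0836 ang -15.5
  yellow [307. 230.] 1 face r 0.0831 ang 24.1
  yellow [300.5 253. ] 2 face r 0.0403 ang 134.9
t 40.0833 p [ 0.4673 -0.1632  0.1061] rel h,y,z 0.0011 -0.0007 -0.0019 w 0.0238 ff 30.0
 tilt -3.6 F h,y,z -2.47 -0.43 9.78 M h,y,z 0.061 0.399 0.109 q [-0.59  0.37  1.68  0.04  1.14 -1.04]
```

View pics/end.png

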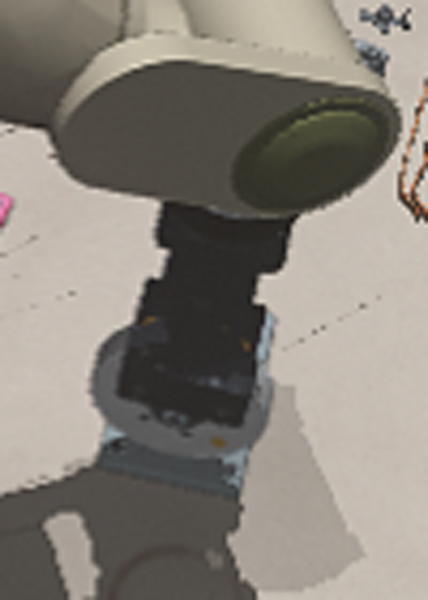

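The picture shows the gripper pinching the rim from above, with the dot at about (220,440), low on the right (~134°). The lever is hidden in this view, so I'll look for it by its red colour.

```bash
python3 - <<'E'
from h import *
for n in('scene','top'):
    p,d=env.camera(n); C=cloud(n,d); hsv=cv2.cvtColor(p,cv2.COLOR_RGB2HSV)
    red=((hsv[...,0]<8)|(hsv[...,0]>170))&(hsv[...,1]>110)&(np.linalg.norm((C-PV)[...,:2],axis=2)<.11)&(C[...,2]>.09)
    Q=C[red]-PV; print(n,len(Q)); 
    if len(Q): print(np.c_[Q@H,Q@Y,Q[:,2]].round(3)[:12].tolist())
    for a in(1.1,1.43): X=PV+.065*(np.cos(a)*H+np.sin(a)*Z); u=proj(n,X)[0]; print(a,u.round(0),C[int(u[1]),int(u[0])].round(3),X.round(3))
E
```

```text
scene 0
1.1 [304. 183.] [ 0.405 -0.203  0.411] [ 0.586 -0.108  0.191]
1.43 [303. 187.] [ 0.402 -0.203  0.402] [ 0.567 -0.117  0.197]
top 17
[[0.007, -0.004, 0.069], [0.007, 0.002, 0.065], [0.005, -0.0, 0.068], [0.004, -0.002, 0.071], [0.003, -0.005, 0.069], [0.004, 0.004, 0.073], [0.003, 0.001, 0.069], [0.002, -0.001, 0.069], [0.0, -0.004, 0.07], [0.001, 0.005, 0.07], [0.0, 0.003, 0.071], [-0.001, -0.0, 0.067]]
1.1 [297. 173.] [ 0.606 -0.125  0.01 ] [ 0.586 -0.108  0.191]
1.43 [300. 179.] [ 0.585 -0.138  0.012] [ 0.567 -0.117  0.197]
```

The lever is upright, with its end about 70 mm above the pivot. I'm handing the job in.

```bash
python3 -c "
from h import *
print(env.close_job())"
```

```text
the job is handed in; nothing more can be done
None
```

I handed the job in at about 40 s. The clamp lever is upright and the fingers still hold the rotor with about 30 N. The dot is at about 133°, which by my torque fit puts the heavy side within about 10° of straight down. The hand-in returned no verdict.

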